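Find and press home the high pad of a lens seat

ROBOT

A 6-joint arm with a two-finger parallel gripper is mounted at the origin on the work surface. World frame = base frame: x ahead of the robot, y to its left, z up, the work surface at z = 0. Lengths are in mm, angles in degrees, forces in N, time in s.
With the tool pointing down it reaches from about 300 to 850 mm from the base axis. Payload 4.2 kg.
Tool frame: the origin (TCP) lies at the very end of the fingers, on their centre line; the grasp point (between the pads) lies 19 mm behind it; z points along the fingers, y is the direction in which the jaws open and shut (so a half turn about z gives the same grasp; the last joint's range is limited). The gripper opens to 91 mm and grips with 3 to 60 N. Pads are 32 mm wide; open, the fingers measure 118 mm over their backs; the gripper's body (76 mm by 178 mm) begins 60 mm behind the grasp point.
Start: joints at [-76.203, 18.312, 89.639, -0, 72.044, -1.146], TCP at [148.268, -555.572, 213.976] pointing down, gripper open.
Joint ranges: [-177.97, 177.97], [-48.28, 115.42], [12.27, 149.76], [-77.06, 257.06], [2.81, 150.46], [-146.56, 146.56]. Speed limits (degrees/s): [147.25, 147.25, 180, 180, 180, 180].

INTERFACE

Orientations are given as [roll, pitch, yaw] about the fixed x, y, z axes, in that order (R = Rz(yaw) Ry(pitch) Rx(roll)).
In Python, from workcell import env gives the robot as it stands. The module is installed in compiled form; this text tells all that it offers.
- The arm moves only by the tool arm_command, never from a script. Its argument "targets" is a list of rows, each a list of 5 numbers: the closure, from 0 (fully open) to 1 (shut), then the shift along the tool's x, y, z each as a share of 50 cm, from -1 to 1, then the turn about the tool's z as a share of pi/4 rad, from -1 to 1. A call has 1 to 8 rows; each row is the pose to reach, as a shift and turn from the pose measured when the call began, along the tool's axes at that moment; what a row does not reach only later rows make up. A row lasts 1/12 s, in which the tool goes at most 41.7 mm and 7.16 degrees, less where a joint would pass 70% of its speed; a pose out of reach is approached as far as the arm can. A call with a number of a shift or a turn outside -1 to 1 is refused whole. A call with a gripper value outside its range is refused whole. The fingers move at their own pace and stop on an object; "squeeze" is the grip in N (left out, the last holds). Time passes only in rows, so rows that repeat a pose let the fingers close. It gives the time, the measured TCP pose, the force and the opening at its end, in the units of the state.
- env.state(): the state, without advancing time (a new reading comes with each control period).
- env.grab_frame(name): name is "scene" or "top" or "wrist"; returns the picture (384x512x3 uint8, red, green, blue); there is no depth.
- env.camera_params(name): a dict with "camera_matrix" (3x3 intrinsics, pixels), "dist_coeffs" ([k1, k2, p1, p2, k3] as OpenCV has them; the pictures are not rectified), "R" (3x3) and "t" (3): a world point X has camera coordinates R X + t; the wrist camera has in their place "hand_eye" (4x4, takes a point from camera to tool coordinates, whose origin is the TCP and whose axes are the flange's). Camera axes: x right, y down, z forward; pixel columns grow to the right and rows downward; lengths in mm; the calibration is good to about 2 mm. A picture is of the moment at which its call begins: read the wrist's pose just before it. camera_params takes no time and is no camera call.
- env.job_done(): hands the job in, once; it reports no verdict.
The state is a dict: "time_s": time; "qpos": joint angles; "qvel": joint speeds; "effort": joint torques, N m; "ee_pos": TCP position; "ee_rot": TCP orientation; "force": force on the tool from outside, world axes, zero at the start; "torque": the same for the moment, N m; "gripper_width": finger opening in mm.
Only numpy, scipy, OpenCV 4.12 (cv2) and the standard library are available. Lean on these libraries where they do the work, as an engineer would, in place of code of your own. Each camera call takes 0.05 s, during which the arm holds its last target.

TASK

One of the three white pads of the lens seat stands a few millimetres too high. Take the orange probe, touch the pads gently to find the high one, press that one down until it is level with the other two (leave those where they are), and put the probe back in its stand. Then lay the glass disc gently and centred on the three pads so that it lies flat, without pressing on it, and let go; leave the other things on the bench alone.

Things in the scene. Friction and masses are not known exactly. Their poses are not given: they have to be found in the camera images.
- plate: Lens seat: fixed dark round steel plate, 136 mm across its foot, 120 mm across its face, 40 mm high; origin at the centre of its underside, z up. Three white pads (18 mm across, flat tops) stand in brass rings 38 mm from the centre, 120 degrees apart. Two tops are level with each other to 0.4 mm, anywhere from 44 to 52 mm above the origin (unknown); the third, any of the three, is 3 to 5 mm higher.
- spot_a (a point): Point on the first pad's axis, on the plate's x axis, 48 mm above the plate's origin, fixed to the plate: it tells where to touch, not how high the pad stands. Each pad stays put under less than 9 N; under more it slides straight down (as far as 7 mm below the proper level) and stays where it is left.
- spot_b (a point): The same for the second pad, 120 degrees anticlockwise from the first seen from above.
- spot_c (a point): The same for the third pad, 240 degrees anticlockwise.
- proper_1 (a joint): Height of one of the two proper pads against its starting level, in m: 0 at the start, negative if it has been pushed down (more than 1.2 mm is too much). Which of the three spots it stands at differs each time and is not told.
- proper_2 (a joint): The same for the other proper pad.
- probe: Loose hand probe, 105 g, upright in the stand: origin at the centre of the underside of its black flange (32 mm across, 4 mm thick). Orange square handle 22 x 22 mm (sides along its x and y) from 4 to 64 mm above the origin; below the flange an aluminium barrel 14 mm across and 25 mm long, from which the steel tip sticks out.
- tip: Sprung steel tip of the probe, ball end 8 mm across; origin at the lowest point of the ball, 55 mm below the probe's origin when free. It slides up into the barrel by up to 16 mm: 0.5 N starts it, then 0.8 N per mm (5 mm at 4.5 N, 10.6 mm at 9 N, fully in at 13 N, rigid beyond: do not ram it further).
- stand: Fixed grey probe stand: round foot 90 mm across, 8 mm thick, and an upright tube 40 mm across outside, 23 mm bore, top at 75 mm; origin at the centre of the foot's underside. The probe's barrel hangs in the bore and its flange rests on the tube's top.
- stand_mouth (a point): Centre of the top of the stand's tube, where the probe's origin rests when it is home.
- knob: Black square knob of the glass disc, 22 x 22 mm (sides along its x and y), from 24 to 64 mm above the glass's underside; 50 g. Its origin is on the axis at the level of the glass's underside (spring free). It is sprung on the glass: pushed down it gives up to 12 mm, 2 N to start and 5 N fully in, rigid beyond.
- glass: Glass test disc, 104 mm across, 6 mm thick, 120 g, carrying the knob; origin at the centre of its underside, z up. It starts lying on the black mat. The glass must never feel more than 7 N in all.
- mat: Fixed black rubber mat 160 x 160 x 4 mm under the glass disc at the start; origin at the centre of its underside.
- screwdriver: Loose screwdriver with a blue handle, 130 mm long, lying on the bench; bystander.
- jar: Loose small white jar, 44 mm across, 50 mm high, bystander; origin at the centre of its underside.
- case: Loose blue spectacle case 60 x 150 x 35 mm, bystander; origin at the centre of its underside.
Things that resemble listed ones, but are neither listed nor needed, are in the scene too. There is more than one size of the probe; the one meant has the size given above.

How it is judged:
By the outcome, as a careful person would: the job done as asked, in the order asked, and still so for the second after the job is handed in, with the robot touching nothing.
It also fails if it takes over 72 s, if anything falls off the work surface, if the arm or the gripper's body presses on something with over 40 N, if the wrist force passes 120 N, or if a joint passes its speed limit or range.

## Working session

There is one attempt and no reset: what is moved stays moved. The work goes in short steps, Python scripts to look and compute and a tool call to move; the robot and the scene stay as the last step left them, time stands still between calls to the robot, and variables do not carry over. Pictures are saved under pics/ and viewed, and the job is handed in when it is done.

Besides the shell and the picture viewer there is one more tool, called after "Call:" as name(argument=value, ...), one argument or row to a line, values as JSON. arm_command: Moves the arm, as the interface text tells. Shift numbers are shares of 50 cm and turn numbers shares of pi/4 rad, none past 1 either way. Its arguments: {"type":"object","properties":{"targets":{"type":"array"},"squeeze":{"type":"number"}},"required":["targets"]}

```bash
mkdir -p pics; ls
python3 - <<'E'
from workcell import env
import cv2
for n in("scene","top","wrist"):
    im=env.grab_frame(n); cv2.imwrite(f"pics/{n}0.png",im[:,:,::-1])
    p=env.camera_params(n); print(n,{k:(v.tolist() if hasattr(v,'tolist') else v) for k,v in p.items()})
print(env.state())
E
```

```text
pics
scene {'camera_matrix': [[495.7597042665884, 0.0, 251.11737873034866], [0.0, 495.7597042665884, 191.12680908777355], [0.0, 0.0, 1.0]], 'dist_coeffs': [-0.11793420601388732, 0.0, 0.0, 0.0, 0.0], 'R': [[0.7065308748141087, 0.7076748571954536, 0.0032279138470667143], [0.4534539152416857, -0.449209610625044, -0.7697988519568487], [-0.5433172827054151, 0.5453503664759843, -0.6382783938831966]], 't': [-438.9016529585412, -220.28143540025462, 1520.8168088519424]}
top {'camera_matrix': [[371.42857287632467, 0.0, 260.6017351488812], [0.0, 371.42857287632467, 191.54549853725314], [0.0, 0.0, 1.0]], 'dist_coeffs': [-0.06054794563508665, 0.0, 0.0, 0.0, 0.0], 'R': [[0.006311296283154497, -0.9999799536115479, -0.0005098178816071193], [-0.9834394428706291, -0.006114554995596032, -0.1811338577503186], [0.18112710936116957, 0.0016445644566262024, -0.9834583192297552]], 't': [13.226883641595801, 625.653875762009, 785.1605901005803]}
wrist {'camera_matrix': [[340.55814353840947, 0.0, 264.63488860627797], [0.0, 340.55814353840947, 192.83465510918407], [0.0, 0.0, 1.0]], 'dist_coeffs': [-0.02097558688
[... 289 characters left out ...]
70.33815761431939], [0.0, 0.0, 0.0, 1.0]]}
{'time_s': 0.15, 'qpos': array([-7.62031575e+01,  1.83419327e+01,  8.96894722e+01, -1.17048959e-04,
        7.20444252e+01, -1.14399926e+00]), 'qvel': array([-0.06976061, -0.1056856 , -0.19704228,  0.00117509, -0.07182422,
        0.00446345]), 'effort': array([-3.58558555e-05, -4.12772906e+01, -2.32155097e+01,  7.26591912e-02,
        4.34428453e-02, -1.07847045e-04]), 'ee_pos': array([ 148.17599625, -555.18879172,  213.33234656]), 'ee_rot': array([-1.79924183e+02, -1.40268908e-03,  1.49408770e+01]), 'force': array([-0.85690283, -0.56362429,  0.77992689]), 'torque': array([ 0.01057088, -0.06412811,  0.01378004]), 'gripper_width': 91.08048363152575}
```

View pics/scene0.png

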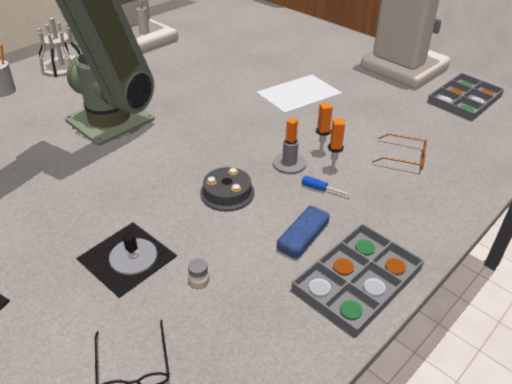

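View pics/top0.png

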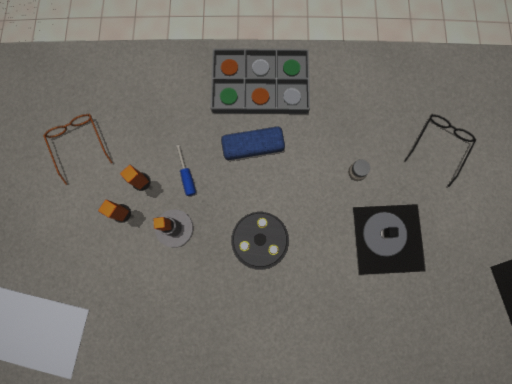

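View pics/wrist0.png

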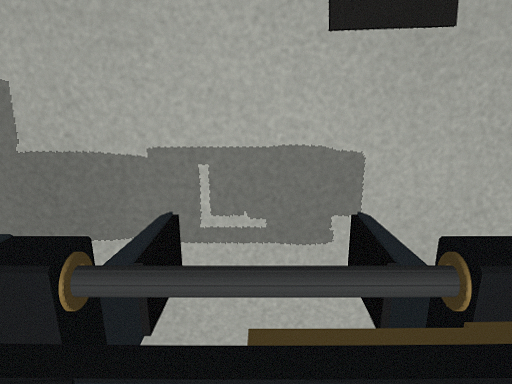

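```bash
cat > h.py <<'E'
import numpy as np,cv2
from workcell import env
from scipy.spatial.transform import Rotation as Ro
def cam(n,st=None):
    p=env.camera_params(n);K=np.array(p["camera_matrix"]);d=np.array(p["dist_coeffs"])
    if n!="wrist": return K,d,np.array(p["R"]),np.array(p["t"])
    H=np.array(p["hand_eye"]);T=np.eye(4);T[:3,:3]=Ro.from_euler('xyz',st["ee_rot"],degrees=True).as_matrix();T[:3,3]=st["ee_pos"]
    W=np.linalg.inv(T@H);return K,d,W[:3,:3],W[:3,3]
def ray(c,uv):
    K,d,R,t=c;x=cv2.undistortPoints(np.array([[uv]],float),K,d)[0,0]
    return -R.T@t, R.T@np.array([x[0],x[1],1])
def plane(c,uv,z):
    o,r=ray(c,uv);return o+r*(z-o[2])/r[2]
def proj(c,X):
    K,d,R,t=c;return cv2.projectPoints(np.array(X,float).reshape(-1,3),cv2.Rodrigues(R)[0],t,K,d)[0].reshape(-1,2)
def tri(cs,uvs):
    A=np.zeros((3,3));b=np.zeros(3)
    for c,u in zip(cs,uvs):
        o,r=ray(c,u);r/=np.linalg.norm(r);P=np.eye(3)-np.outer(r,r);A+=P;b+=P@o
    X=np.linalg.solve(A,b);return X,[np.linalg.norm(np.cross(X-ray(c,u)[0],ray(c,u)[1]/np.linalg.norm(ray(c,u)[1]))) for c,u in zip(cs,uvs)]
def blobs(m,mn=8):
    n,l,s,c=cv2.connectedComponentsWithStats(m.astype(np.uint8));return [(s[i][4],c[i].round(1).tolist(),s[i][:4].tolist()) for i in range(1,n) if s[i][4]>=mn]
E
python3 - <<'E'
from h import *
s=cv2.imread("pics/scene0.png");t=cv2.imread("pics/top0.png")
a=cv2.resize(s[90:215,190:360],None,fx=4.5,fy=4.5,interpolation=cv2.INTER_CUBIC);cv2.imwrite("pics/cs.png",a)
a=cv2.resize(t[150:280,90:300],None,fx=3.8,fy=3.8,interpolation=cv2.INTER_CUBIC);cv2.imwrite("pics/ct.png",a)
a=cv2.resize(t[195:285,340:440],None,fx=5,fy=5,interpolation=cv2.INTER_CUBIC);cv2.imwrite("pics/cg.png",a)
for n,im in(("scene",s),("top",t)):
    h=cv2.cvtColor(im,cv2.COLOR_BGR2HSV)
    print(n,"orange",blobs((h[...,0]<18)&(h[...,1]>180)&(h[...,2]>90),20))
    print(n,"white",blobs((im.min(2)>170),5))
E
```

```text
scene orange [(np.int32(314), [324.4, 117.6], [318, 103, 14, 30]), (np.int32(192), [291.2, 130.2], [287, 119, 10, 24]), (np.int32(317), [337.1, 133.8], [330, 119, 15, 30]), (np.int32(223), [343.1, 266.2], [334, 259, 19, 15]), (np.int32(213), [395.4, 265.7], [386, 259, 19, 15])]
scene white [(np.int32(5), [243.0, 11.6], [242, 11, 3, 2]), (np.int32(14), [250.4, 13.7], [248, 11, 6, 6]), (np.int32(344), [155.8, 32.6], [137, 19, 40, 25]), (np.int32(18), [251.2, 21.4], [249, 19, 6, 7]), (np.int32(7), [265.1, 20.1], [263, 18, 4, 5]), (np.int32(36), [56.9, 39.1], [53, 33, 8, 10]), (np.int32(24), [65.3, 36.2], [64, 33, 4, 7]), (np.int32(5), [51.6, 35.4], [51, 34, 2, 4]), (np.int32(6), [333.8, 35.8], [332, 35, 5, 3]), (np.int32(26), [46.0, 39.2], [44, 36, 5, 7]), (np.int32(6), [326.3, 41.3], [325, 40, 4, 3]), (np.int32(6), [336.2, 43.8], [335, 43, 4, 3]), (np.int32(5), [174.6, 45.2], [173, 44, 4, 3]), (np.int32(6), [330.3, 48.3], [329, 47, 4, 3]), (np.int32(5), [337.0, 46.4], [335, 46, 5, 2]), (np.int32(26), [179.0, 52.8], [173, 49, 12, 9]), (np.int32(29), [161.5, 54.1], [157, 51, 10, 9]), (np
[... 21835 characters left out ...]
379.1], [257, 378, 4, 4]), (np.int32(7), [285.3, 379.0], [284, 378, 3, 3]), (np.int32(11), [310.2, 381.2], [309, 379, 4, 5]), (np.int32(8), [66.2, 381.8], [65, 380, 4, 4]), (np.int32(5), [176.6, 380.2], [175, 380, 4, 2]), (np.int32(5), [274.8, 382.2], [273, 381, 4, 3]), (np.int32(5), [339.0, 381.8], [338, 380, 3, 4]), (np.int32(5), [205.8, 382.4], [205, 382, 3, 2]), (np.int32(5), [302.2, 382.6], [301, 382, 3, 2])]
top orange [(np.int32(177), [229.0, 66.7], [222, 60, 15, 14]), (np.int32(188), [260.0, 95.8], [253, 89, 15, 15]), (np.int32(160), [129.1, 173.4], [121, 166, 17, 17]), (np.int32(173), [107.3, 208.0], [99, 200, 18, 17]), (np.int32(23), [162.7, 223.8], [158, 218, 7, 10])]
top white []
```

View pics/cs.png

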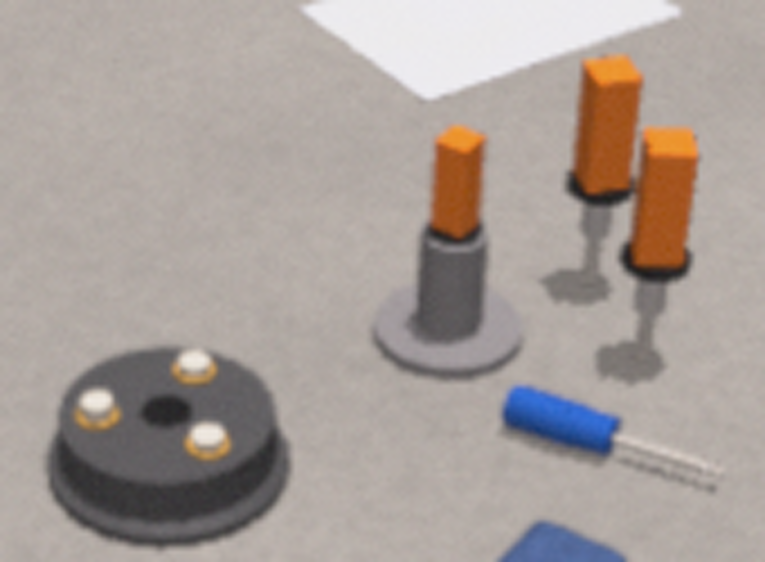

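View pics/ct.png

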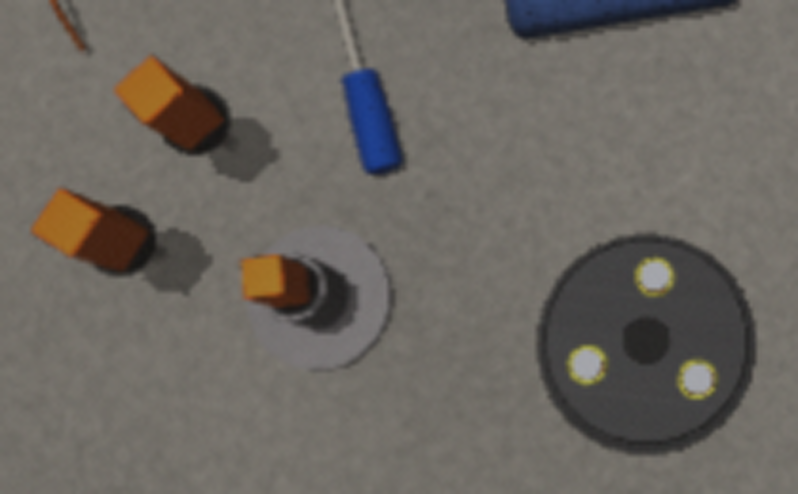

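View pics/cg.png

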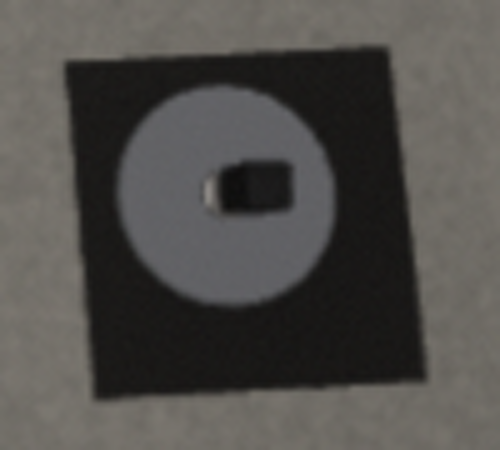

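The probe meant is the small one in the stand (scene 292,130; top 163,224). The two larger ones are at scene (324,118) and (337,134), top (129,173) and (107,208), and they are not it. The close crop shows the stand one with the smaller handle. Next I measure positions.

Run:
```python
from h import *
t=cv2.imread("pics/top0.png");s=cv2.imread("pics/scene0.png")
T=cam("top");S=cam("scene")
h=cv2.cvtColor(t,cv2.COLOR_BGR2HSV)
def roi(m,x0,y0,x1,y1):
    z=np.zeros(m.shape,bool);z[y0:y1,x0:x1]=m[y0:y1,x0:x1];return z
g=t.max(2)
print("med",[t[y,x].tolist() for x,y in((262,223),(250,260),(245,200),(180,245),(380,250),(360,262),(160,224),(166,227))])
pads=blobs(roi(t.min(2)>140,225,205,300,275),4)
for b in pads: print("pad",b,plane(T,b[1],48).round(1))
def circ(m,name,z):
    cs,_=cv2.findContours(m.astype(np.uint8),cv2.RETR_EXTERNAL,cv2.CHAIN_APPROX_NONE)
    c=max(cs,key=cv2.contourArea)[:,0,:]
    c=cv2.convexHull(c)[:,0,:]
    P=np.array([plane(T,u,z)[:2] for u in c])
    A=np.c_[2*P,np.ones(len(P))];x=np.linalg.lstsq(A,(P**2).sum(1),rcond=None)[0];r=np.sqrt(x[2]+x[0]**2+x[1]**2)
    print(name,len(c),x[:2].round(1),"D",2*r.round(1),"res",np.abs(np.linalg.norm(P-x[:2],axis=1)-r).max().round(1));return x[:2]
circ(roi(g<85,222,200,300,280),"plate foot",4)
m=roi((t.max(2)>115)&(h[...,1]<25),150,205,200,255)
print(blobs(roi((g>85)&(g<140)&(h[...,1]<60),350,200,430,280),50))
circ(roi(g>75,358,210,412,262),"glass",10)
# stand tops via scene & top tri of orange top
for n,im in(("t",t[205:245,150:190]),("s",s[110:150,275:310])): pass
```

```text
med [[171, 166, 164], [65, 65, 65], [110, 118, 122], [106, 107, 111], [99, 96, 95], [24, 24, 25], [42, 117, 163], [19, 34, 66]]
pad (np.int32(40), [261.8, 222.1], [259, 219, 7, 7]) [557.1  14.   48. ]
pad (np.int32(40), [243.9, 245.4], [241, 242, 7, 8]) [504.6  53.7  48. ]
pad (np.int32(41), [273.0, 249.2], [270, 246, 7, 7]) [496.5 -11.3  48. ]
plate foot 30 [519.3  18.7] D 136.4 res 0.8
[(np.int32(1880), [392.1, 240.3], [350, 200, 80, 80]), (np.int32(1223), [384.0, 233.7], [364, 213, 42, 42])]
glass 28 [ 535.5 -277.5] D 101.8 res 0.5
```

Run:
```python
from h import *
t=cv2.imread("pics/top0.png");s=cv2.imread("pics/scene0.png")
T=cam("top");S=cam("scene")
h=cv2.cvtColor(t,cv2.COLOR_BGR2HSV)
m=np.zeros(t.shape[:2],bool);m[210:240,150:172]=((h[...,0]<22)&(h[...,1]>120)&(t[...,2]>110))[210:240,150:172]
print(blobs(m,5))
pt=np.argwhere(m)[:,::-1].astype(np.float32)
P=np.array([plane(T,u,139)[:2] for u in pt]);r=cv2.minAreaRect(P.astype(np.float32));print("handle top",P.mean(0),r)
hs=cv2.cvtColor(s,cv2.COLOR_BGR2HSV)
print(plane(S,(291.5,121.5),139), s[118:124,286:300,2])
# knob top
g=t.max(2)
k=np.zeros_like(m);k[222:245,378:402]=(g<60)[222:245,378:402]
print(blobs(k)); 
for u in((383,233),(399,233)): print(plane(T,u,10+58))
print(np.array2string(g[222:244,378:402]))
```

```text
[(np.int32(114), [158.8, 222.4], [154, 217, 11, 12])]
handle top [545.69585462 222.65537228] ((545.7472534179688, 222.15994262695312), (22.143142700195312, 20.403156280517578), 3.1818039417266846)
[547.77558217 217.35779615 139.        ] [[179 181 185 201 223 232 230 218 200 187 183 180 179 177]
 [179 187 210 226 234 236 235 235 230 219 196 181 182 180]
 [183 210 229 234 236 236 236 235 235 234 228 210 186 183]
 [187 214 229 232 235 235 236 236 235 231 212 180 174 180]
 [171 166 180 210 227 229 233 234 229 203 162 165 174 177]
 [170 159 159 163 172 190 216 223 197 154 149 161 173 180]]
[(np.int32(146), [390.7, 232.1], [384, 227, 15, 11])]
[ 532.14258058 -253.7895735    68.        ]
[ 532.19348599 -289.69422313   68.        ]
[[100 102 101 101 101  99 102 101 101 101 103 100  99 101 100 100 101 100
  101 102 100 101  99 101]
 [103 102 101 100 102 101 100 100 100 100 100 100 101 101 101 101 101 100
  100 100 100 100  99 101]
 [101 101 101 100 100 100 101  99 102 100 101 100 100 100 100 101 100 100
  102  99 101 100 101 100]
 [101  99 101 100 101 102 101  99 101 100 101 100 101  99  99 
[... 1157 characters left out ...]
02  99  88  82  85  61  48  45  46  45  45  46  47  49  59  63  67
   73  78  96 101 100 100]
 [102 100 101  98  92  85  84  81  82  80  81  82  81  82  85  96  98  97
   98  99 100 101 100  99]
 [101 100 101 101 100  99  93  98  99  98  99  99  98  99 100 100 100 100
  100  99 100 101 101  99]
 [101 100 101 100 100 100 100  99 100 101 101 100  99 100 102 100 101  99
  101 101 101 100 100 100]
 [102 100 101 101 100  99 101  99 100 100 101  99 101  99 101 100 100 100
   99  99 101 100  99 100]
 [101 102 101 100 100 100 101  99 101 101 100 101 101 101  99 101 100 100
  101 100 100 101 101 100]
 [102 102 100 101 100 101 102 101 101 101 100 101 100 100 100 101 100 101
  100 101 100 100 100  99]]
```

```bash
cat >> h.py <<'E'
def go(x,y,z,yaw=None,st=None):
    st=st or env.state();R=Ro.from_euler('xyz',st["ee_rot"],degrees=True).as_matrix()
    d=R.T@(np.array([x,y,z])-st["ee_pos"]);cy=st["ee_rot"][2]
    turn=0 if yaw is None else -((yaw-cy+180)%360-180)
    print("shift",(d/500).round(4).tolist(),"turn",round(turn/45,3),"mm",d.round(1),"dist",np.linalg.norm(d).round(1),"rows",max(np.linalg.norm(d)/41.7,abs(turn)/7.16).round(1))
E
python3 - <<'E'
from h import *
T=cam("top");S=cam("scene")
for a,b in(((326,104.9),(130,174.2)),((338.4,121.1),(109.7,208.4)),((292,121),(158.8,222.4))): print(tri([S,T],[a,b]))
go(330,-300,300,55);go(546,205,260,93)
E
```

```text
(array([625.69746332, 259.03500795, 205.23467051]), [np.float64(6.4124685888444555), np.float64(6.412468588844347)])
(array([586.74928089, 353.1055622 ,  95.03613671]), [np.float64(10.795475308717897), np.float64(10.795475308717977)])
(array([545.57135663, 222.62154532, 137.39070133]), [np.float64(0.4808359534316565), np.float64(0.48083595343169866)])
shift [0.4829, -0.3996, -0.1728] turn -0.89 mm [ 241.5 -199.8  -86.4] dist 325.1 rows 7.8
shift [1.1607, -1.264, -0.0916] turn -1.735 mm [ 580.4 -632.   -45.8] dist 859.3 rows 20.6
```

Call:
arm_command(
  targets=[
    [0,0.48,-0.4,-0.17,-0.89],
    [0,0.48,-0.4,-0.17,-0.89],
    [0,0.48,-0.4,-0.17,-0.89],
    [0,0.48,-0.4,-0.17,-0.89],
    [0,0.48,-0.4,-0.17,-0.89],
    [0,0.48,-0.4,-0.17,-0.89],
    [0,0.48,-0.4,-0.17,-0.89],
    [0,0.48,-0.4,-0.17,-0.89],
  ],
  squeeze=40,
)

```text
time_s: 0.82
ee_pos: [329.5, -297.7, 299.4]
ee_rot: [-180.0, -0.1, 55.1]
force: [-0.1, -1.3, -0.2]
gripper_width: 90.9
```

Run:
```python
from h import *
T=cam("top");S=cam("scene")
for a,b in(((326,104.9),(109.7,208.4)),((338.4,121.1),(130,174.2))): print(tri([S,T],[a,b]))
go(546,205,280,93)
```

```text
(array([572.71872341, 320.91245148, 155.27265429]), [np.float64(2.1614214452365226), np.float64(2.161421445236633)])
(array([642.78915672, 284.17490132, 153.11118226]), [np.float64(0.8595055977577821), np.float64(0.8595055977577765)])
shift [1.072, -0.2211, 0.0407] turn -0.843 mm [ 536.  -110.6   20.3] dist 547.7 rows 13.1
```

Call:
arm_command(
  targets=[
    [0,0.98,-0.2,0.02,-0.85],
    [0,0.98,-0.2,0.02,-0.85],
    [0,0.98,-0.2,0.02,-0.85],
    [0,0.98,-0.2,0.02,-0.85],
    [0,0.98,-0.2,0.02,-0.85],
    [0,0.98,-0.2,0.02,-0.85],
    [0,0.98,-0.2,0.02,-0.85],
    [0,0.98,-0.2,0.02,-0.85],
  ],
)

```text
time_s: 1.48
ee_pos: [461.1, 7.8, 293.0]
ee_rot: [179.9, -0.1, 93.3]
force: [0.5, -0.7, 0.4]
gripper_width: 91.4
```

Run:
```python
from h import *
go(546,205,260,93)
```

```text
shift [0.3839, 0.1923, 0.0667] turn 0.007 mm [191.9  96.2  33.4] dist 217.2 rows 5.2
```

Run:
```python
from h import *
st=env.state();im=env.grab_frame("wrist")[:,:,::-1];cv2.imwrite("pics/w1.png",im);c=cam("wrist",st)
m=(im.min(2)>140)
for b in blobs(m,30):
    if b[0]<1500: print(b,plane(c,b[1],48).round(1))
print(st["ee_pos"])
```

```text
(np.int32(143), [479.1, 2.6], [467, 0, 33, 8]) [689.  202.2  48. ]
(np.int32(231), [304.4, 124.6], [297, 116, 16, 19]) [506.2  56.9  48. ]
(np.int32(205), [344.0, 159.8], [337, 151, 16, 18]) [558.8  17.2  48. ]
(np.int32(107), [292.2, 178.5], [286, 173, 14, 13]) [496.8 -10.   48. ]
(np.int32(611), [357.9, 314.5], [347, 298, 28, 30]) [ 604.7 -200.1   48. ]
(np.int32(128), [290.0, 322.8], [273, 314, 36, 14]) [ 510.3 -218.8   48. ]
[461.08992908   7.77828107 293.02504254]
```

View pics/w1.png

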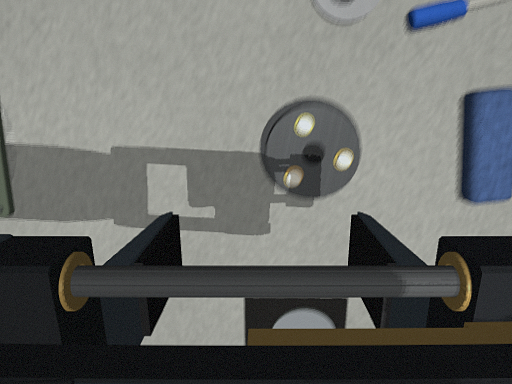

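Call:
arm_command(
  targets=[
    [0,0.384,0.192,0.067,0],
    [0,0.384,0.192,0.067,0],
    [0,0.384,0.192,0.067,0],
    [0,0.384,0.192,0.067,0],
    [0,0.384,0.192,0.067,0],
    [0,0.384,0.192,0.067,0],
    [0,0.384,0.192,0.067,0],
  ],
)

```text
time_s: 2.12
ee_pos: [548.3, 215.6, 258.8]
ee_rot: [179.9, -0.5, 93.8]
force: [-0.4, 0.6, -0.6]
gripper_width: 91.0
```

Run:
```python
from h import *
st=env.state();im=env.grab_frame("wrist")[:,:,::-1];cv2.imwrite("pics/w2.png",im)
print(st["ee_pos"],st["ee_rot"],st["force"])
```

```text
[548.33888848 215.55660987 258.80630606] [179.94523419  -0.49032637  93.8329364 ] [-0.35479823  0.5703766  -0.58699807]
```

View pics/w2.png

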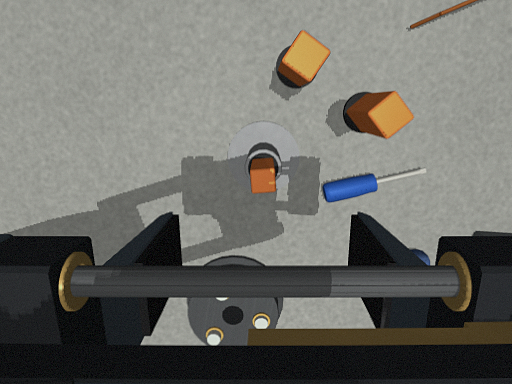

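Run:
```python
from h import *
st=env.state();im=env.grab_frame("wrist")[:,:,::-1];cv2.imwrite("pics/w3.png",cv2.resize(im[110:210,200:330],None,fx=5.5,fy=5.5,interpolation=cv2.INTER_CUBIC))
print(st["ee_pos"],st["ee_rot"],st["qvel"].round(2))
c=cam("wrist",st)
print(proj(c,[[545.7,222.3,139],[545.7,222.3,75],[545.7,222.3,8]]))
```

```text
[547.65001262 213.34106259 259.53898653] [179.95124347  -0.40628075  93.75986832] [-2.29 -2.42  1.44 -0.94  0.72 -0.4 ]
[[262.95645528 178.55695159]
 [263.23434408 165.47879433]
 [263.43856103 155.871506  ]]
```

View pics/w3.png

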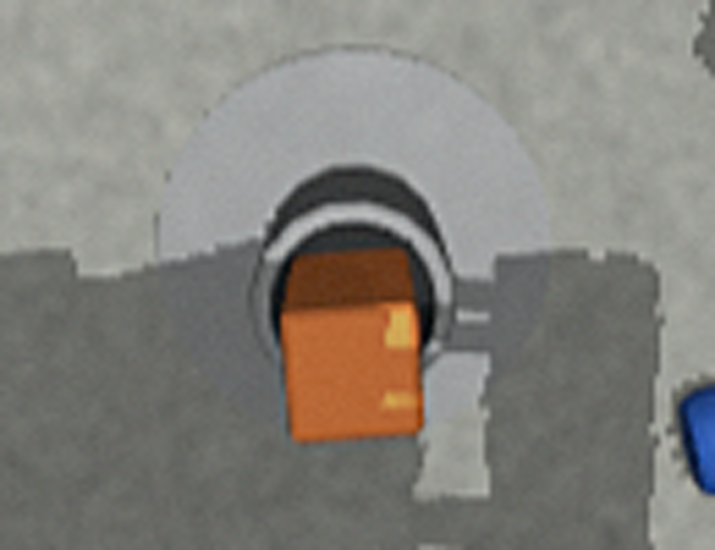

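Run:
```python
from h import *
st=env.state();c=cam("wrist",st)
P=np.array([plane(c,(200+a/5.5,110+b/5.5),139) for a,b in((282,313),(415,302),(423,428),(292,441))])
print(P.round(1),P.mean(0))
for i in range(4):
    d=P[(i+1)%4]-P[i];print(np.linalg.norm(d),np.degrees(np.arctan2(d[1],d[0])))
go(546,222,200,93);go(546,222,89,93)
```

```text
[[534.7 230.5 139. ]
 [555.6 233.6 139. ]
 [558.4 213.3 139. ]
 [537.5 209.8 139. ]] [546.55744013 221.7918634  139.        ]
21.09765892260443 8.445407284024107
20.564120281118335 -82.287593657479
21.1849493168699 -170.50385991101993
20.95379125640537 97.49706888472777
shift [0.0192, -0.0017, 0.1206] turn 0.015 mm [ 9.6 -0.8 60.3] dist 61.1 rows 1.5
shift [0.0177, -0.002, 0.3426] turn 0.015 mm [  8.8  -1.  171.3] dist 171.6 rows 4.1
```

Call:
arm_command(
  targets=[
    [0,0.018,-0.001,0.12,-0.105],
    [0,0.018,-0.001,0.18,-0.105],
    [0,0.018,-0.001,0.25,-0.105],
    [0,0.018,-0.001,0.3,-0.105],
    [0,0.018,-0.001,0.342,-0.105],
    [0,0.018,-0.001,0.342,-0.105],
    [0,0.018,-0.001,0.342,-0.105],
    [0,0.018,-0.001,0.342,-0.105],
  ],
)

```text
time_s: 2.88
ee_pos: [547.7, 221.6, 91.4]
ee_rot: [179.7, -0.4, 98.3]
force: [-0.1, 0.3, 0.4]
gripper_width: 91.2
```

Call:
arm_command(
  targets=[
    [0,0,0,0,0],
    [0,0,0,0,0],
  ],
)

```text
time_s: 3.05
ee_pos: [549.1, 221.6, 93.9]
ee_rot: [179.4, -0.5, 98.3]
force: [0.3, 0.3, 0.3]
gripper_width: 91.2
```

Run:
```python
from h import *
st=env.state();im=env.grab_frame("wrist")[:,:,::-1];cv2.imwrite("pics/w4.png",im)
print(st["ee_pos"],st["ee_rot"],st["force"]);go(546.4,222,89,98)
```

```text
[549.10303172 221.60472027  93.87771525] [179.4356229   -0.46359327  98.30423697] [0.27112054 0.30493586 0.32801405]
shift [0.0013, -0.0047, 0.0088] turn 0.007 mm [ 0.7 -2.3  4.4] dist 5.0 rows 0.1
```

View pics/w4.png

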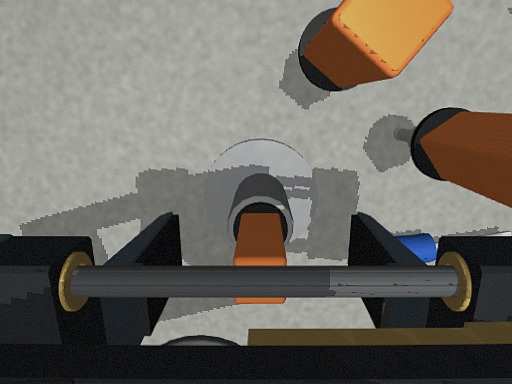

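Call:
arm_command(
  targets=[
    [0,0.001,-0.004,0.009,0],
    [0,0.001,-0.004,0.009,0],
    [0,0.001,-0.004,0.009,0],
    [1,0.001,-0.004,0.009,0],
    [1,0.001,-0.004,0.009,0],
    [1,0.001,-0.004,0.009,0],
    [1,0.001,-0.004,0.009,0],
    [1,0.001,-0.004,0.009,0],
  ],
  squeeze=40,
)

```text
time_s: 3.77
ee_pos: [546.8, 221.9, 88.9]
ee_rot: [179.5, -0.5, 98.3]
force: [0.3, 0.6, -0.7]
gripper_width: 60.8
```

Call:
arm_command(
  targets=[
    [1,0,0,0,0],
    [1,0,0,0,0],
    [1,0,0,0,0],
    [1,0,0,0,0],
  ],
)

```text
time_s: 4.1
ee_pos: [546.8, 221.9, 88.8]
ee_rot: [179.5, -0.5, 98.3]
force: [-0.9, 0.2, -0.5]
gripper_width: 34.0
```

Call:
arm_command(
  targets=[
    [1,0,0,0,0],
    [1,0,0,0,0],
    [1,0,0,0,0],
    [1,0,0,0,0],
    [1,0,0,0,0],
  ],
)

```text
time_s: 4.52
ee_pos: [546.8, 221.9, 88.9]
ee_rot: [179.5, -0.5, 98.3]
force: [-0.4, 0.7, 0.2]
gripper_width: 22.0
```

Run:
```python
from h import *
st=env.state();print(st["ee_pos"],st["ee_rot"],st["force"],st["gripper_width"])
```

```text
[546.75546808 221.90016056  88.89139263] [179.48954336  -0.45421801  98.31351144] [-0.38838735  0.69666695  0.24926368] 22.024514724213294
```

Call:
arm_command(
  targets=[
    [1,0,0,-0.05,0],
    [1,0,0,-0.1,0],
    [1,0,0,-0.15,0],
    [1,0,0,-0.2,0],
    [1,0,0,-0.2,0],
    [1,0,0,-0.2,0],
  ],
)

```text
time_s: 5.02
ee_pos: [546.5, 221.2, 189.9]
ee_rot: [179.3, -0.5, 98.3]
force: [-0.7, 0.7, -2.1]
gripper_width: 21.8
```

Run:
```python
from h import *
st=env.state();im=env.grab_frame("wrist")[:,:,::-1];cv2.imwrite("pics/w5.png",im)
im=env.grab_frame("scene")[:,:,::-1];cv2.imwrite("pics/s5.png",cv2.resize(im[60:220,190:390],None,fx=4,fy=3.7))
print(st["ee_pos"],st["ee_rot"],st["force"])
go(557.2,14.3,190,98.3)
```

```text
[546.53463204 221.19312665 189.86285326] [179.33724331  -0.48873804  98.31220575] [-0.73967587  0.66184551 -2.06083477]
shift [-0.4118, -0.0356, -0.0085] turn 0.0 mm [-205.9  -17.8   -4.3] dist 206.7 rows 5.0
```

View pics/s5.png

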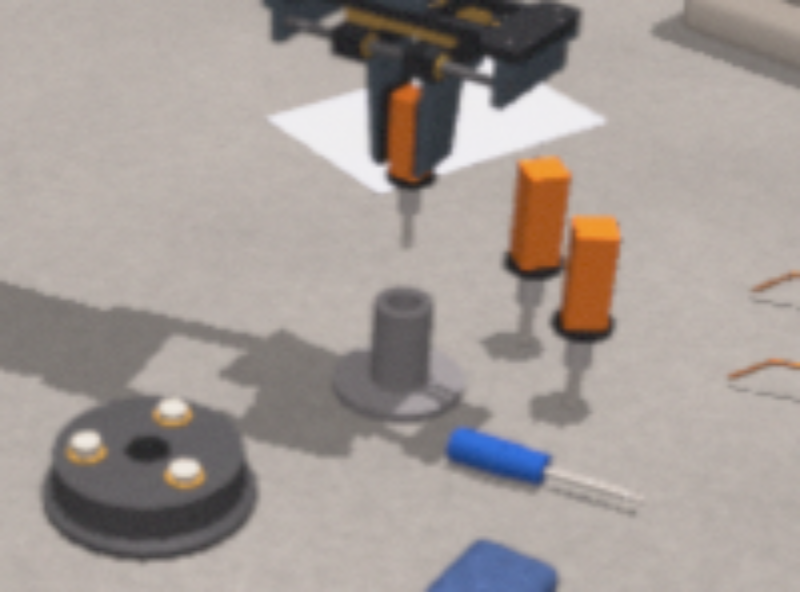

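View pics/w5.png

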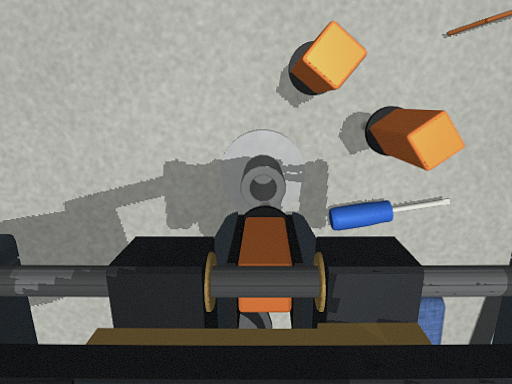

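Call:
arm_command(
  targets=[
    [1,-0.412,-0.036,0.03,0],
    [1,-0.412,-0.036,0.05,0],
    [1,-0.412,-0.036,0.06,0],
    [1,-0.412,-0.036,0.08,0],
    [1,-0.412,-0.036,0.08,0],
    [1,-0.412,-0.036,0.08,0],
    [1,-0.412,-0.036,0.08,0],
    [1,-0.412,-0.036,0.08,0],
  ],
)

```text
time_s: 5.78
ee_pos: [556.6, 14.7, 144.5]
ee_rot: [179.8, -0.5, 98.2]
force: [1.1, 0.9, -1.4]
gripper_width: 21.7
```

Call:
arm_command(
  targets=[
    [1,0,0,0,0],
    [1,0,0,0,0],
  ],
)

```text
time_s: 5.95
ee_pos: [556.4, 16.1, 144.3]
ee_rot: [179.8, -0.5, 98.4]
force: [0.8, -0.1, -0.8]
gripper_width: 21.9
```

Run:
```python
from h import *
st=env.state();print(st["ee_pos"],st["ee_rot"],st["force"],st["qvel"].round(1))
im=env.grab_frame("scene")[:,:,::-1];cv2.imwrite("pics/s6.png",cv2.resize(im[110:220,180:300],None,fx=6,fy=5.4))
go(557.2,14.3,131,98.3)
```

```text
[556.43788109  16.13859648 144.2728518 ] [179.81372886  -0.5058329   98.35189322] [ 0.81351195 -0.12730759 -0.82171679] [ 0.1 -0.3 -0.2 -0.2  0.  -0.2]
shift [-0.004, 0.0007, 0.0269] turn 0.001 mm [-2.   0.3 13.4] dist 13.6 rows 0.3
```

View pics/s6.png

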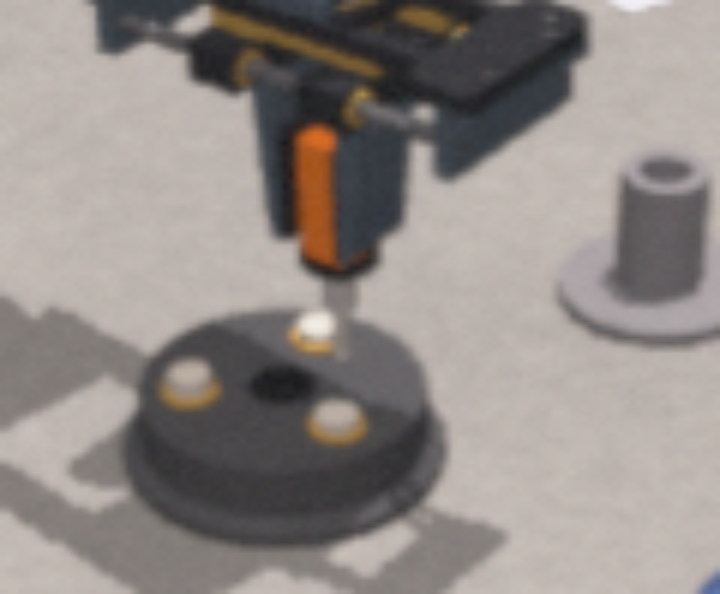

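```bash
cat >> h.py <<'E'
def avg(n=8):
    F=[];P=[]
    for i in range(n):
        env.grab_frame("wrist");s=env.state();F.append(s["force"]);P.append(s["ee_pos"])
    F=np.array(F);P=np.array(P);print("t",s["time_s"],"F",F.mean(0).round(2),"sd",F.std(0).round(2),"P",P.mean(0).round(2),"sd",P.std(0).round(2),"rot",s["ee_rot"].round(2));return F.mean(0),P.mean(0)
E
python3 - <<'E'
from h import *
avg(8)
S=cam("scene");print(proj(S,[[556.4,16.1,75.4],[557.2,14.3,48]]))
E
```

```text
t 6.4 F [ 0.08 -0.   -0.75] sd [0.59 0.62 0.34] P [556.62  15.38 144.64] sd [0.03 0.39 0.04] rot [179.78  -0.48  98.26]
[[236.7620243  177.14814712]
 [236.62334611 186.56850924]]
```

Call:
arm_command(
  targets=[
    [1,-0.003,0.001,0.013,0],
    [1,-0.003,0.001,0.027,0],
    [1,-0.003,0.001,0.027,0],
    [1,-0.003,0.001,0.032,0],
    [1,-0.003,0.001,0.037,0],
    [1,-0.003,0.001,0.037,0],
  ],
)

```text
time_s: 6.9
ee_pos: [557.0, 13.6, 125.5]
ee_rot: [179.8, -0.5, 98.3]
force: [-0.1, -0.0, -0.4]
gripper_width: 21.6
```

Run:
```python
from h import *
avg(6)
```

```text
t 7.2 F [ 0.01 -0.02 -0.91] sd [0.46 0.5  0.43] P [557.41  13.61 126.11] sd [0.11 0.01 0.19] rot [179.75  -0.48  98.26]
```

Call:
arm_command(
  targets=[
    [1,0,0,0.004,0],
    [1,0,0,0.008,0],
    [1,0,0,0.008,0],
    [1,0,0,0.008,0],
  ],
)

```text
time_s: 7.53
ee_pos: [557.3, 13.7, 122.1]
ee_rot: [179.8, -0.5, 98.3]
force: [0.5, -0.3, -0.4]
gripper_width: 21.8
```

Run:
```python
from h import *
avg(5)
```

```text
t 7.7833 F [-0.04 -0.35 -0.87] sd [0.23 0.44 0.34] P [557.52  13.65 122.27] sd [0.04 0.01 0.06] rot [179.75  -0.47  98.26]
```

Call:
arm_command(
  targets=[
    [1,0,0,0.003,0],
    [1,0,0,0.006,0],
    [1,0,0,0.006,0],
    [1,0,0,0.006,0],
  ],
)

```text
time_s: 8.12
ee_pos: [557.4, 13.7, 119.1]
ee_rot: [179.8, -0.5, 98.3]
force: [-0.0, -0.4, -2.1]
gripper_width: 22.1
```

Run:
```python
from h import *
avg(5)
```

```text
t 8.3667 F [ 0.21 -0.01 -1.1 ] sd [0.5  0.38 0.34] P [557.56  13.69 119.33] sd [0.02 0.01 0.04] rot [179.74  -0.47  98.26]
```

Call:
arm_command(
  targets=[
    [1,0,0,0.003,0],
    [1,0,0,0.006,0],
    [1,0,0,0.006,0],
    [1,0,0,0.006,0],
  ],
)

```text
time_s: 8.7
ee_pos: [557.8, 13.7, 116.5]
ee_rot: [179.7, -0.5, 98.3]
force: [-0.3, -0.6, 1.2]
gripper_width: 21.8
```

Run:
```python
from h import *
avg(5)
```

```text
t 8.95 F [0.72 0.27 0.18] sd [0.4  0.47 0.35] P [557.78  13.7  116.54] sd [0.01 0.01 0.01] rot [179.71  -0.47  98.26]
```

Call:
arm_command(
  targets=[
    [1,0,0,0.004,0],
    [1,0,0,0.004,0],
    [1,0,0,0.004,0],
  ],
)

```text
time_s: 9.2
ee_pos: [557.8, 13.7, 114.6]
ee_rot: [179.7, -0.5, 98.3]
force: [-0.0, -0.1, 1.2]
gripper_width: 22.0
```

Run:
```python
from h import *
avg(8)
go(504.8,54,123,98.3)
```

```text
t 9.6 F [-0.05 -0.14  1.61] sd [0.27 0.25 0.4 ] P [557.83  13.71 114.61] sd [0.01 0.01 0.03] rot [179.71  -0.47  98.26]
shift [0.0951, -0.0933, -0.0166] turn -0.001 mm [ 47.6 -46.6  -8.3] dist 67.1 rows 1.6
```

Call:
arm_command(
  targets=[
    [1,0,0,-0.025,0],
    [1,0.05,-0.05,-0.03,0],
    [1,0.095,-0.093,-0.03,0],
    [1,0.095,-0.093,-0.03,0],
    [1,0.095,-0.093,-0.016,0],
    [1,0.095,-0.093,-0.016,0],
    [1,0.095,-0.093,-0.016,0],
  ],
)

```text
time_s: 10.18
ee_pos: [505.3, 53.6, 121.9]
ee_rot: [179.8, -0.5, 98.2]
force: [-0.8, -0.2, -1.0]
gripper_width: 21.8
```

Run:
```python
from h import *
avg(5);go(504.8,54,117.5,98.3)
```

```text
t 10.4333 F [-0.11 -0.03 -0.85] sd [0.31 0.48 0.72] P [505.54  53.56 122.41] sd [0.05 0.04 0.14] rot [179.7   -0.47  98.22]
shift [0.0009, -0.0012, 0.0102] turn -0.002 mm [ 0.4 -0.6  5.1] dist 5.1 rows 0.1
```

Down to 117.5, then 114.6, the same heights as on A.

Call:
arm_command(
  targets=[
    [1,0,-0.001,0.005,0],
    [1,0,-0.001,0.01,0],
    [1,0,-0.001,0.01,0],
    [1,0,-0.001,0.01,0],
  ],
)

```text
time_s: 10.77
ee_pos: [504.9, 53.5, 117.5]
ee_rot: [179.7, -0.5, 98.2]
force: [0.5, -0.1, 0.2]
gripper_width: 21.7
```

Run:
```python
from h import *
avg(5);go(504.8,54,114.6,98.3)
```

```text
t 11.0167 F [ 0.09 -0.16 -0.33] sd [0.27 0.32 0.19] P [504.92  53.6  117.61] sd [0.01 0.03 0.02] rot [179.7   -0.47  98.23]
shift [0.0007, -0.0002, 0.0061] turn -0.002 mm [ 0.4 -0.1  3. ] dist 3.1 rows 0.1
```

Call:
arm_command(
  targets=[
    [1,0,0,0.003,0],
    [1,0,0,0.006,0],
    [1,0,0,0.006,0],
    [1,0,0,0.006,0],
  ],
)

```text
time_s: 11.35
ee_pos: [505.0, 53.7, 114.8]
ee_rot: [179.7, -0.5, 98.2]
force: [-1.1, 0.7, 1.5]
gripper_width: 21.9
```

Run:
```python
from h import *
avg(8);go(496.7,-11.2,123,98.3)
```

```text
t 11.75 F [-0.02 -0.23  1.26] sd [0.47 0.56 0.52] P [505.04  53.68 114.76] sd [0.02 0.01 0.03] rot [179.69  -0.47  98.23]
shift [-0.1259, -0.035, -0.0178] turn -0.002 mm [-62.9 -17.5  -8.9] dist 65.9 rows 1.6
```

Call:
arm_command(
  targets=[
    [1,0,0,-0.028,0],
    [1,-0.06,-0.018,-0.034,0],
    [1,-0.126,-0.035,-0.034,0],
    [1,-0.126,-0.035,-0.034,0],
    [1,-0.126,-0.035,-0.02,0],
    [1,-0.126,-0.035,-0.02,0],
    [1,-0.126,-0.035,-0.02,0],
  ],
)

```text
time_s: 12.33
ee_pos: [496.1, -10.5, 123.2]
ee_rot: [179.8, -0.5, 98.3]
force: [0.4, 0.1, -0.9]
gripper_width: 21.6
```

Run:
```python
from h import *
avg(5);go(496.7,-11.2,118.5,98.3)
```

```text
t 12.5833 F [ 0.32  0.29 -1.37] sd [0.42 0.42 0.32] P [496.68 -10.47 123.84] sd [0.15 0.11 0.22] rot [179.68  -0.47  98.29]
shift [-0.0012, -0.0005, 0.0112] turn -0.0 mm [-0.6 -0.2  5.6] dist 5.6 rows 0.1
```

Call:
arm_command(
  targets=[
    [1,-0.001,0,0.005,0],
    [1,-0.001,0,0.01,0],
    [1,-0.001,0,0.01,0],
    [1,-0.001,0,0.01,0],
  ],
)

```text
time_s: 12.92
ee_pos: [497.1, -10.9, 119.2]
ee_rot: [179.7, -0.5, 98.3]
force: [-0.0, 0.6, 0.2]
gripper_width: 21.7
```

Run:
```python
from h import *
avg(8)
```

```text
t 13.3167 F [0.06 0.93 0.73] sd [0.48 0.65 0.88] P [497.05 -11.01 119.22] sd [0.02 0.05 0.03] rot [179.67  -0.47  98.29]
```

Call:
arm_command(
  targets=[
    [1,0,0,0.004,0],
    [1,0,0,0.008,0],
    [1,0,0,0.012,0],
    [1,0,0,0.016,0],
    [1,0,0,0.02,0],
    [1,0,0,0.023,0],
    [1,0,0,0.023,0],
    [1,0,0,0.023,0],
  ],
)

```text
time_s: 13.98
ee_pos: [497.2, -11.0, 108.3]
ee_rot: [179.6, -0.5, 98.3]
force: [-1.0, -0.2, 8.0]
gripper_width: 22.3
```

Run:
```python
from h import *
avg(6)
```

```text
t 14.2833 F [-1.26  0.07  7.43] sd [0.39 0.51 0.38] P [497.25 -11.02 108.33] sd [0.01 0.   0.02] rot [179.63  -0.46  98.29]
```

Call:
arm_command(
  targets=[
    [1,0,0,0.001,0],
    [1,0,0,0.002,0],
    [1,0,0,0.002,0],
    [1,0,0,0.002,0],
  ],
)

```text
time_s: 14.62
ee_pos: [497.3, -11.0, 108.0]
ee_rot: [179.6, -0.5, 98.3]
force: [-2.0, 0.9, 8.2]
gripper_width: 22.0
```

Run:
```python
from h import *
avg(10)
```

```text
t 15.1167 F [-1.67  0.55  7.86] sd [0.55 0.36 0.57] P [497.25 -11.01 107.96] sd [0.01 0.01 0.01] rot [179.62  -0.46  98.29]
```

Call:
arm_command(
  targets=[
    [1,0,0,0.002,0],
    [1,0,0,0.004,0],
    [1,0,0,0.004,0],
    [1,0,0,0.004,0],
  ],
)

```text
time_s: 15.45
ee_pos: [497.2, -11.0, 106.6]
ee_rot: [179.6, -0.5, 98.3]
force: [-1.8, 0.1, 7.8]
gripper_width: 22.1
```

Run:
```python
from h import *
avg(6)
```

```text
t 15.75 F [-1.54  0.83  8.17] sd [0.63 0.13 0.47] P [497.25 -11.01 106.59] sd [0.01 0.01 0.01] rot [179.61  -0.45  98.29]
```

Call:
arm_command(
  targets=[
    [1,0,0,-0.008,0],
    [1,0,0,-0.016,0],
    [1,0,0,-0.016,0],
    [1,0,0,-0.016,0],
  ],
)

```text
time_s: 16.08
ee_pos: [497.4, -11.2, 114.5]
ee_rot: [179.6, -0.4, 98.3]
force: [0.0, 0.2, 1.6]
gripper_width: 21.9
```

Run:
```python
from h import *
avg(16)
```

```text
t 16.8833 F [ 0.92 -0.52  1.68] sd [0.53 0.43 0.71] P [497.4  -11.2  114.51] sd [0.04 0.04 0.1 ] rot [179.59  -0.45  98.29]
```

Call:
arm_command(
  targets=[
    [1,0,0,0.004,0],
    [1,0,0,0.004,0],
    [1,0,0,0.004,0],
  ],
)

```text
time_s: 17.13
ee_pos: [497.3, -11.1, 112.7]
ee_rot: [179.6, -0.4, 98.3]
force: [0.6, -0.4, 2.6]
gripper_width: 21.7
```

Run:
```python
from h import *
F,P=avg(16);print("contact",P[2]+(F[2]+.9-.5)/.8);go(557.2,14,112.5,98.3)
```

```text
t 17.9333 F [ 0.79 -0.49  2.94] sd [0.7  0.46 0.51] P [497.32 -11.11 112.66] sd [0.01 0.01 0.03] rot [179.59  -0.45  98.29]
contact 116.83452070929533
shift [0.0324, 0.1257, 0.0014] turn -0.0 mm [16.2 62.9  0.7] dist 64.9 rows 1.6
```

Call:
arm_command(
  targets=[
    [1,0,0,-0.022,0],
    [1,0.016,0.063,-0.022,0],
    [1,0.032,0.126,-0.022,0],
    [1,0.032,0.126,-0.022,0],
    [1,0.032,0.126,-0.011,0],
    [1,0.032,0.126,0,0],
    [1,0.032,0.126,0,0],
    [1,0.032,0.126,0,0],
  ],
)

```text
time_s: 18.6
ee_pos: [556.2, 13.8, 113.0]
ee_rot: [179.7, -0.5, 98.3]
force: [-0.3, 1.7, 3.1]
gripper_width: 21.4
```

Run:
```python
from h import *
F,P=avg(16);print("contact",P[2]+(F[2]+.9-.5)/.8);go(504.8,54,112.6,98.3)
```

```text
t 19.4 F [-1.59  0.43  2.66] sd [0.64 0.58 0.4 ] P [556.7   13.69 113.22] sd [0.38 0.04 0.09] rot [179.61  -0.43  98.3 ]
contact 117.04983232825013
shift [0.095, -0.0921, 0.0012] turn 0.0 mm [ 47.5 -46.1   0.6] dist 66.1 rows 1.6
```

Readings in TCP contact height: A 117.05, B 116.8, C 116.8–117.1, so the pads are level. I'll put the probe home.

Call:
arm_command(
  targets=[
    [1,0,0,-0.05,0],
    [1,0,0,-0.1,0],
    [1,0,0,-0.12,0],
    [1,0,0,-0.12,0],
    [1,0,0,-0.12,0],
  ],
)

```text
time_s: 19.82
ee_pos: [557.0, 13.1, 172.7]
ee_rot: [179.6, -0.4, 98.3]
force: [0.8, 0.1, -2.1]
gripper_width: 21.5
```

Run:
```python
from h import *
go(546.8,221.9,172,98.3)
```

```text
shift [0.4162, 0.0401, 0.0047] turn -0.0 mm [208.1  20.    2.4] dist 209.1 rows 5.0
```

Call:
arm_command(
  targets=[
    [1,0.416,0.04,0.004,0],
    [1,0.416,0.04,0.004,0],
    [1,0.416,0.04,0.004,0],
    [1,0.416,0.04,0.004,0],
    [1,0.416,0.04,0.004,0],
    [1,0.416,0.04,0.004,0],
    [1,0.416,0.04,0.004,0],
    [1,0.416,0.04,0.004,0],
  ],
)

```text
time_s: 20.48
ee_pos: [545.9, 221.4, 170.6]
ee_rot: [179.8, -0.3, 98.4]
force: [0.5, 0.3, 0.1]
gripper_width: 22.1
```

Run:
```python
from h import *
avg(6);go(546.8,221.9,89.5,98.3)
im=env.grab_frame("wrist")[:,:,::-1];cv2.imwrite("pics/w7.png",im)
im=env.grab_frame("scene")[:,:,::-1];cv2.imwrite("pics/s7.png",cv2.resize(im[60:180,230:350],None,fx=5,fy=5))
```

```text
t 20.7833 F [-0.57 -0.17 -0.63] sd [0.33 0.38 0.57] P [546.66 220.52 171.78] sd [0.27 0.15 0.48] rot [179.59  -0.42  98.2 ]
shift [0.0013, -0.0011, 0.1657] turn -0.002 mm [ 0.6 -0.6 82.9] dist 82.9 rows 2.0
```

View pics/s7.png

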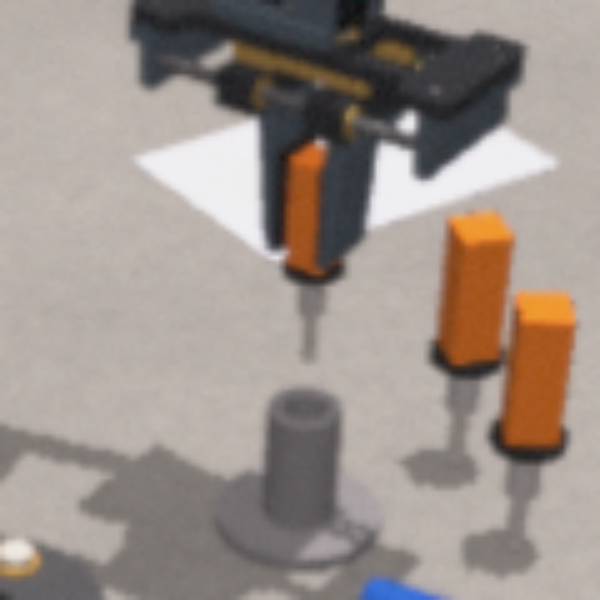

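Call:
arm_command(
  targets=[
    [1,0.002,-0.001,0.03,0],
    [1,0.002,-0.001,0.06,0],
    [1,0.002,-0.001,0.09,0],
    [1,0.002,-0.001,0.12,0],
    [1,0.002,-0.001,0.15,0],
    [1,0.002,-0.001,0.158,0],
    [1,0.002,-0.001,0.158,0],
    [1,0.002,-0.001,0.158,0],
  ],
)

```text
time_s: 21.55
ee_pos: [547.2, 222.6, 94.0]
ee_rot: [179.5, -0.4, 98.2]
force: [-0.6, -0.1, -1.2]
gripper_width: 22.0
```

Run:
```python
from h import *
avg(4);go(546.8,221.9,89,98.3)
```

```text
t 21.75 F [-0.09  0.4  -1.01] sd [0.48 0.5  0.85] P [547.55 222.84  94.6 ] sd [0.06 0.04 0.07] rot [179.46  -0.45  98.22]
shift [-0.0018, -0.0017, 0.0111] turn -0.002 mm [-0.9 -0.8  5.5] dist 5.7 rows 0.1
```

Call:
arm_command(
  targets=[
    [1,-0.002,-0.002,0.006,0],
    [1,-0.002,-0.002,0.011,0],
    [1,-0.002,-0.002,0.011,0],
    [1,-0.002,-0.002,0.011,0],
  ],
)

```text
time_s: 22.08
ee_pos: [546.5, 221.7, 89.0]
ee_rot: [179.5, -0.4, 98.2]
force: [0.3, -0.4, -1.1]
gripper_width: 22.0
```

Run:
```python
from h import *
avg(4)
```

```text
t 22.2833 F [ 0.13  0.34 -1.37] sd [0.12 0.55 0.17] P [546.57 221.76  88.98] sd [0.03 0.01 0.01] rot [179.47  -0.45  98.22]
```

Call:
arm_command(
  targets=[
    [0,0,0,0.001,0],
    [0,0,0,0.001,0],
    [0,0,0,0.001,0],
    [0,0,0,0.001,0],
    [0,0,0,0.001,0],
    [0,0,0,0.001,0],
    [0,0,0,-0.05,0],
    [0,0,0,-0.1,0],
  ],
)

```text
time_s: 22.95
ee_pos: [545.0, 220.9, 138.1]
ee_rot: [179.7, -0.4, 98.2]
force: [-0.3, 0.3, 0.1]
gripper_width: 72.2
```

Call:
arm_command(
  targets=[
    [0,0,0,-0.1,0],
    [0,0,0,-0.2,0],
    [0,0,0,-0.25,0],
    [0,0,0,-0.28,0],
    [0,0,0,-0.28,0],
    [0,0,0,-0.28,0],
  ],
)

```text
time_s: 23.45
ee_pos: [544.6, 219.8, 278.8]
ee_rot: [179.6, -0.4, 98.2]
force: [0.0, -1.5, 0.2]
gripper_width: 91.1
```

Run:
```python
from h import *
st=env.state();print(st["ee_pos"],st["ee_rot"])
im=env.grab_frame("wrist")[:,:,::-1];cv2.imwrite("pics/w8.png",im)
im=env.grab_frame("scene")[:,:,::-1];cv2.imwrite("pics/s8.png",cv2.resize(im[60:200,200:350],None,fx=5,fy=4.2))
go(537,-290,270,93)
```

```text
[544.58199616 219.83177587 278.8440739 ] [179.6011829   -0.41997085  98.22150896]
shift [-1.0067, -0.1588, 0.0061] turn 0.116 mm [-503.3  -79.4    3.1] dist 509.6 rows 12.2
```

View pics/s8.png

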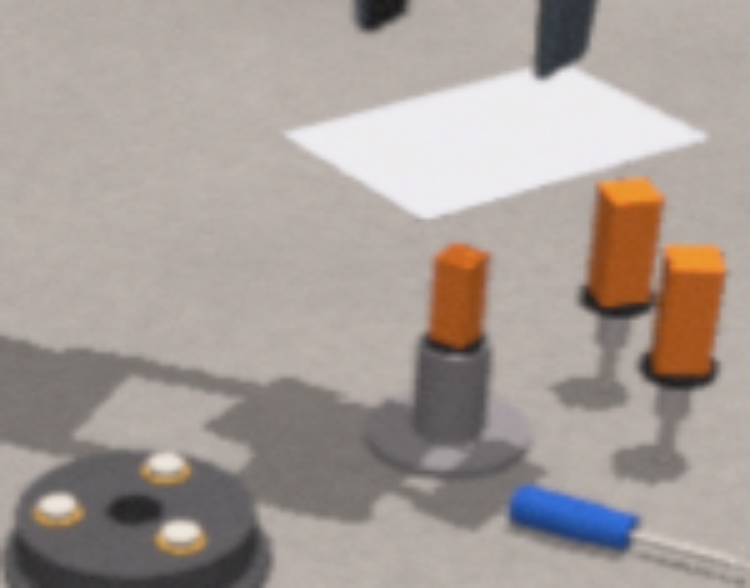

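Call:
arm_command(
  targets=[
    [0,-1,-0.158,0.006,0.116],
    [0,-1,-0.158,0.006,0.116],
    [0,-1,-0.158,0.006,0.116],
    [0,-1,-0.158,0.006,0.116],
    [0,-1,-0.158,0.006,0.116],
    [0,-1,-0.158,0.006,0.116],
    [0,-1,-0.158,0.006,0.116],
    [0,-1,-0.158,0.006,0.116],
  ],
)

```text
time_s: 24.22
ee_pos: [538.2, -115.2, 270.7]
ee_rot: [-179.9, -0.4, 93.0]
force: [1.0, -0.4, -0.0]
gripper_width: 91.5
```

Run:
```python
from h import *
go(535.5,-285,250,93)
```

```text
shift [-0.3392, -0.0231, 0.0388] turn 0.0 mm [-169.6  -11.5   19.4] dist 171.1 rows 4.1
```

Call:
arm_command(
  targets=[
    [0,-0.34,-0.023,0.039,0],
    [0,-0.34,-0.023,0.039,0],
    [0,-0.34,-0.023,0.039,0],
    [0,-0.34,-0.023,0.039,0],
    [0,-0.34,-0.023,0.039,0],
    [0,-0.34,-0.023,0.039,0],
    [0,-0.34,-0.023,0.039,0],
    [0,-0.34,-0.023,0.039,0],
  ],
)

```text
time_s: 24.88
ee_pos: [535.4, -283.9, 249.2]
ee_rot: [-179.8, -0.5, 93.1]
force: [-0.1, -0.8, -0.1]
gripper_width: 91.1
```

Run:
```python
from h import *
for i in range(4): env.grab_frame("top")
st=env.state();im=env.grab_frame("wrist")[:,:,::-1];cv2.imwrite("pics/w9raw.png",im);np.save("st9.npy",st,allow_pickle=True)
cv2.imwrite("pics/w9.png",im)
cv2.imwrite("pics/w9c.png",cv2.resize(im[120:230,200:330],None,fx=6,fy=5.4,interpolation=cv2.INTER_CUBIC))
print(st["ee_pos"],st["ee_rot"],st["qvel"].round(1));c=cam("wrist",st);print(proj(c,[[535.5,-277.5,10],[535.5,-277.5,68]]))
```

```text
[ 535.83842068 -284.02331484  250.27998001] [-179.87385646   -0.42927013   93.11440391] [-0.2  0.1 -0.3 -0.2 -0.1 -0.1]
[[265.14553197 159.42054898]
 [265.06641557 168.30670177]]
```

View pics/w9.png

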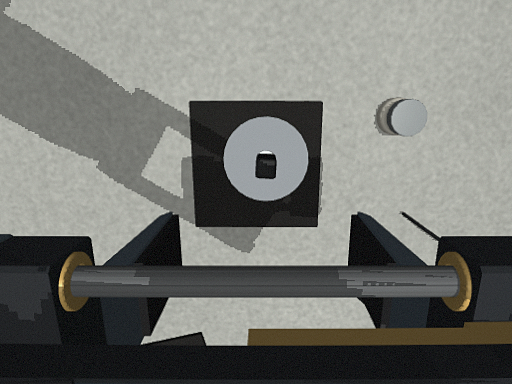

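View pics/w9c.png

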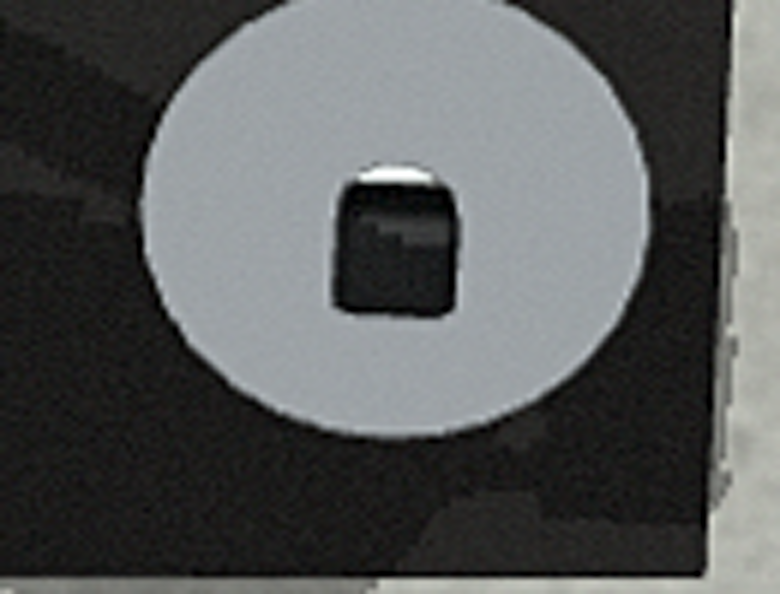

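Run:
```python
from h import *
st=np.load("st9.npy",allow_pickle=True).item();c=cam("wrist",st);im=cv2.imread("pics/w9raw.png")
g=im.min(2);m=np.zeros(g.shape,np.uint8);m[112:206,218:314]=(g[112:206,218:314]>110)
n,l,s,_=cv2.connectedComponentsWithStats(m);i=1+np.argmax(s[1:,4]);m=(l==i).astype(np.uint8);print(s[i])
cs,_=cv2.findContours(m,cv2.RETR_EXTERNAL,cv2.CHAIN_APPROX_NONE);q=cv2.convexHull(max(cs,key=cv2.contourArea))[:,0,:]
P=np.array([plane(c,u,10)[:2] for u in q]);x=np.linalg.lstsq(np.c_[2*P,np.ones(len(P))],(P**2).sum(1),rcond=None)[0];print("glass",x[:2],"D",2*np.sqrt(x[2]+x[0]**2+x[1]**2))
k=(g<70);kk=np.zeros_like(m);kk[150:182,250:282]=k[150:182,250:282]
ys,xs=np.where(kk);b=blobs(kk);print(b)
# per row extents, per column bottoms
L=[];R=[]
for y in range(160,178):
    r=np.where(kk[y])[0];print(y,r.min(),r.max(),end="; ")
bot=[(u,np.where(kk[:,u])[0].max()) for u in range(256,276)];print(bot)
def sub(u0,u1,v,d):  # n/a
    pass
print(plane(c,(265.5,178.5),68))
```

```text
[ 223  116   85   85 5073]
glass [ 535.79776254 -277.51118236] D 102.95584390319131
[(np.int32(479), [265.5, 165.9], [255, 154, 21, 25])]
160 256 275; 161 256 275; 162 256 275; 163 256 275; 164 256 275; 165 256 275; 166 256 275; 167 256 275; 168 256 275; 169 256 275; 170 256 275; 171 256 275; 172 255 275; 173 255 275; 174 255 275; 175 256 275; 176 256 275; 177 257 274; [(256, np.int64(176)), (257, np.int64(177)), (258, np.int64(177)), (259, np.int64(177)), (260, np.int64(177)), (261, np.int64(177)), (262, np.int64(177)), (263, np.int64(177)), (264, np.int64(177)), (265, np.int64(177)), (266, np.int64(178)), (267, np.int64(178)), (268, np.int64(178)), (269, np.int64(178)), (270, np.int64(178)), (271, np.int64(178)), (272, np.int64(178)), (273, np.int64(178)), (274, np.int64(177)), (275, np.int64(176))]
[ 536.5587254  -288.43980145   68.        ]
```

Run:
```python
from h import *
print(env.state()["ee_pos"]);go(535.8,-277.5,110,91.5);go(535.8,-277.5,37,91.5)
```

```text
[ 535.80457969 -284.22548159  250.32351021]
shift [0.0114, 0.0013, 0.2807] turn 0.036 mm [  5.7   0.7 140.4] dist 140.5 rows 3.4
shift [0.0103, 0.0016, 0.4267] turn 0.036 mm [  5.1   0.8 213.4] dist 213.4 rows 5.1
```

Call:
arm_command(
  targets=[
    [0,0.011,0.001,0.08,0.036],
    [0,0.011,0.001,0.16,0.036],
    [0,0.011,0.001,0.24,0.036],
    [0,0.011,0.001,0.28,0.036],
    [0,0.011,0.001,0.28,0.036],
    [0,0.011,0.001,0.28,0.036],
    [0,0.011,0.001,0.28,0.036],
  ],
  squeeze=15,
)

```text
time_s: 25.72
ee_pos: [537.1, -278.2, 112.4]
ee_rot: [179.9, -0.3, 91.5]
force: [1.0, -0.2, 0.7]
gripper_width: 91.1
```

Run:
```python
from h import *
avg(3);im=env.grab_frame("wrist")[:,:,::-1];cv2.imwrite("pics/w10.png",im);go(535.8,-277.5,37,91.5)
```

```text
t 25.8667 F [-0.16  0.21  0.12] sd [0.45 0.44 0.23] P [ 537.16 -278.35  112.8 ] sd [0.14 0.03 0.1 ] rot [179.92  -0.29  91.49]
shift [0.0007, -0.0019, 0.1506] turn -0.0 mm [ 0.3 -0.9 75.3] dist 75.3 rows 1.8
```

View pics/w10.png

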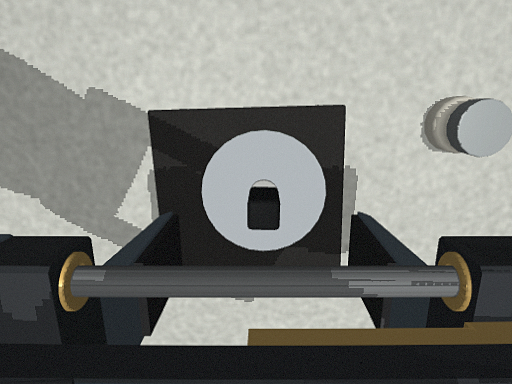

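Call:
arm_command(
  targets=[
    [0,0.001,-0.002,0.05,0],
    [0,0.001,-0.002,0.1,0],
    [0,0.001,-0.002,0.13,0],
    [0,0.001,-0.002,0.15,0],
    [0,0.001,-0.002,0.15,0],
    [0,0.001,-0.002,0.15,0],
    [0,0.001,-0.002,0.15,0],
  ],
)

```text
time_s: 26.5
ee_pos: [536.8, -277.9, 38.7]
ee_rot: [179.8, -0.2, 91.5]
force: [-0.5, -0.6, 0.3]
gripper_width: 91.4
```

Run:
```python
from h import *
avg(3);go(535.8,-277.5,37,91.5)
```

```text
t 26.65 F [-0.25 -0.08  0.31] sd [0.08 0.16 0.14] P [ 536.64 -277.82   38.72] sd [0.11 0.07 0.1 ] rot [179.83  -0.24  91.49]
shift [0.0005, -0.0014, 0.0032] turn -0.0 mm [ 0.2 -0.7  1.6] dist 1.7 rows 0.0
```

Call:
arm_command(
  targets=[
    [0.5,0,-0.001,0.002,0],
    [0.6,0,-0.001,0.002,0],
    [0.6,0,-0.001,0.002,0],
    [0.65,0,-0.001,0.002,0],
    [0.65,0,-0.001,0.002,0],
    [0.65,0,-0.001,0.002,0],
    [0.65,0,-0.001,0.002,0],
    [0.65,0,-0.001,0.002,0],
  ],
  squeeze=15,
)

```text
time_s: 27.32
ee_pos: [536.0, -277.8, 37.5]
ee_rot: [179.8, -0.2, 91.5]
force: [0.4, -0.5, 0.8]
gripper_width: 40.6
```

Run:
```python
from h import *
avg(3);print(env.state()["gripper_width"])
```

```text
t 27.4667 F [-0.01 -0.57  0.07] sd [0.25 0.3  0.36] P [ 535.98 -277.77   37.54] sd [0.   0.01 0.  ] rot [179.83  -0.24  91.49]
32.36274862656055
```

Well centred. I'll close gently.

Call:
arm_command(
  targets=[
    [0.72,0,0,0,0],
    [0.75,0,0,0,0],
    [0.78,0,0,0,0],
    [0.85,0,0,0,0],
    [1,0,0,0,0],
    [1,0,0,0,0],
    [1,0,0,0,0],
  ],
  squeeze=15,
)

```text
time_s: 28.05
ee_pos: [536.0, -277.7, 37.6]
ee_rot: [179.8, -0.2, 91.5]
force: [-0.5, -0.2, 0.3]
gripper_width: 21.9
```

Run:
```python
from h import *
avg(4);print(env.state()["gripper_width"])
```

```text
t 28.25 F [0.29 0.24 0.3 ] sd [0.46 0.1  0.23] P [ 535.97 -277.75   37.54] sd [0.01 0.01 0.01] rot [179.84  -0.25  91.48]
21.84978321394083
```

Call:
arm_command(
  targets=[
    [1,0,0,-0.01,0],
    [1,0,0,-0.04,0],
    [1,0,0,-0.09,0],
    [1,0,0,-0.15,0],
    [1,0,0,-0.2,0],
    [1,0,0,-0.2,0],
    [1,0,0,-0.2,0],
  ],
  squeeze=20,
)

```text
time_s: 28.83
ee_pos: [536.3, -278.6, 139.0]
ee_rot: [179.7, -0.2, 91.5]
force: [-0.7, 0.3, -1.8]
gripper_width: 21.9
```

Run:
```python
from h import *
avg(4);print(env.state()["gripper_width"])
im=env.grab_frame("wrist")[:,:,::-1];cv2.imwrite("pics/w11.png",im)
go(519.4,18.8,140)
```

```text
t 29.0333 F [-0.96  0.1  -2.23] sd [0.17 0.26 0.65] P [ 534.75 -277.68  136.25] sd [0.27 0.15 0.63] rot [-179.97   -0.35   91.48]
21.903432169643395
shift [0.5936, -0.0153, -0.0049] turn 0.0 mm [296.8  -7.7  -2.4] dist 296.9 rows 7.1
```

View pics/w11.png

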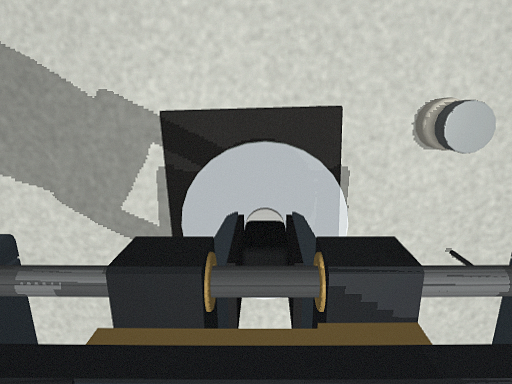

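Call:
arm_command(
  targets=[
    [1,0.04,-0.001,-0.005,0],
    [1,0.11,-0.003,-0.005,0],
    [1,0.18,-0.005,-0.005,0],
    [1,0.25,-0.007,-0.005,0],
    [1,0.32,-0.008,-0.005,0],
    [1,0.39,-0.01,-0.005,0],
    [1,0.46,-0.012,-0.005,0],
    [1,0.5,-0.013,-0.005,0],
  ],
)

```text
time_s: 29.75
ee_pos: [520.5, -24.8, 138.9]
ee_rot: [-179.9, -0.4, 91.6]
force: [-1.0, -0.2, -1.0]
gripper_width: 22.1
```

Run:
```python
from h import *
print(env.state()["ee_pos"],env.state()["ee_rot"]);go(519.4,18.8,130)
```

```text
[520.50637548 -24.78088492 138.85145318] [-179.85012679   -0.43403566   91.568156  ]
shift [0.0871, 0.0002, 0.0184] turn 0.0 mm [43.5  0.1  9.2] dist 44.5 rows 1.1
```

Call:
arm_command(
  targets=[
    [1,0.04,0,0.005,0],
    [1,0.07,0,0.012,0],
    [1,0.086,0,0.018,0],
    [1,0.086,0,0.018,0],
    [1,0.086,0,0.018,0],
    [1,0.086,0,0.018,0],
  ],
)

```text
time_s: 30.25
ee_pos: [519.4, 17.4, 130.0]
ee_rot: [-179.8, -0.4, 91.5]
force: [0.3, 0.1, -1.3]
gripper_width: 21.9
```

Run:
```python
from h import *
avg(4);st=env.state();im=env.grab_frame("wrist")[:,:,::-1];cv2.imwrite("pics/w12.png",im);np.save("st12.npy",st,allow_pickle=True)
im=env.grab_frame("scene")[:,:,::-1];cv2.imwrite("pics/s12.png",cv2.resize(im[90:230,170:310],None,fx=4.2,fy=4.2))
c=cam("wrist",st);print(proj(c,[[519.4,18.8,st["ee_pos"][2]-33.5+6+0],[519.4,18.8+52,st["ee_pos"][2]-33.5+6],[519.4-40,18.8+33,st["ee_pos"][2]-27.5],[519.4+40,18.8+33,st["ee_pos"][2]-27.5]]))
go(519.4,18.8,90)
```

```text
t 30.45 F [-0.03 -0.38 -1.86] sd [0.34 0.39 0.63] P [519.49  17.36 130.2 ] sd [0.01 0.07 0.07] rot [-179.87   -0.42   91.5 ]
[[264.5721348  223.37808043]
 [266.92177162 138.58442542]
 [198.55226498 169.09166266]
 [333.39731752 172.64452943]]
shift [0.0016, 0.0002, 0.0806] turn 0.0 mm [ 0.8  0.1 40.3] dist 40.3 rows 1.0
```

View pics/w12.png

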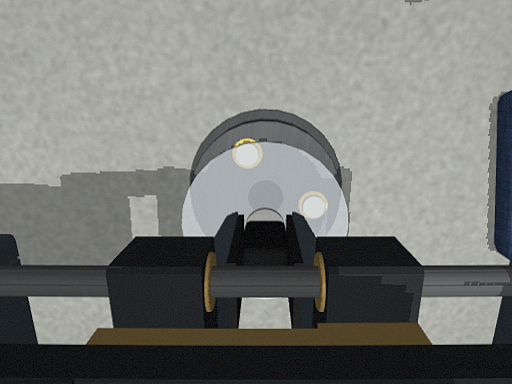

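View pics/s12.png

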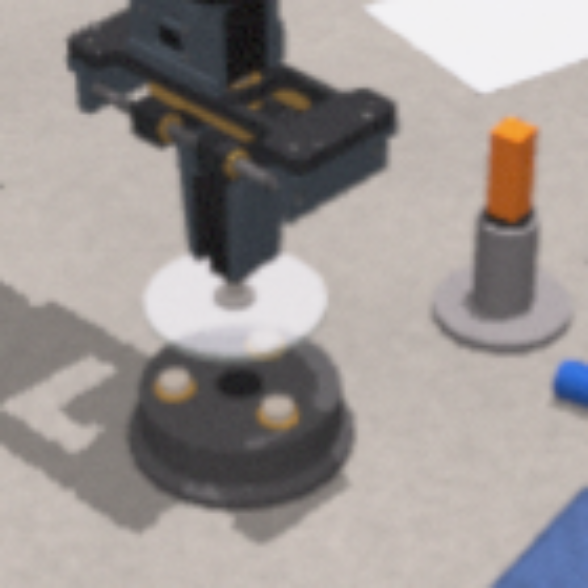

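Run:
```python
from h import *
st=np.load("st12.npy",allow_pickle=True).item();c=cam("wrist",st);im=cv2.imread("pics/w12.png")
m=(im.min(2)>200);m[:,:225]=0;m[:,335:]=0;m[:140]=0;m[225:]=0
for b in blobs(m,40): print(b,plane(c,b[1],48).round(1))
print(proj(c,[[504.6,53.7,48],[557.1,14,48]]))
# foot arc: dark boundary scanning from above per column
g=im.max(2);pts=[]
for u in range(225,312,3):
    v=np.where(g[95:150,u]<125)[0]
    if len(v):pts.append((u,95+v[0]-.5))
for z in(4,8):
    P=np.array([plane(c,p,z)[:2] for p in pts])
    # fixed radius 68 fit
    from scipy.optimize import least_squares
    r=least_squares(lambda q:np.linalg.norm(P-q,axis=1)-68,[519,19],loss='soft_l1');print(z,r.x,np.abs(r.fun).max())
```

```text
(np.int32(396), [246.5, 154.6], [235, 144, 23, 22]) [504.8  53.   48. ]
(np.int32(361), [313.5, 206.7], [303, 197, 22, 21]) [557.4  13.7  48. ]
[[246.21395922 153.60647354]
 [313.12532266 206.26610606]]
4 [519.46287509  17.85692246] 0.5429737125841001
8 [519.44030801  17.87577835] 0.5538162970343876
```

Run:
```python
from h import *
go(519.5,18.5,85)
```

```text
shift [0.0009, 0.0005, 0.0906] turn 0.0 mm [ 0.4  0.2 45.3] dist 45.3 rows 1.1
```

Call:
arm_command(
  targets=[
    [1,0.002,0,0.02,0],
    [1,0.002,0,0.045,0],
    [1,0.002,0,0.065,0],
    [1,0.002,0,0.08,0],
    [1,0.002,0,0.09,0],
    [1,0.002,0,0.09,0],
    [1,0.002,0,0.09,0],
  ],
)

```text
time_s: 31.13
ee_pos: [519.3, 19.1, 85.0]
ee_rot: [-179.8, -0.4, 91.5]
force: [0.2, 1.1, -1.0]
gripper_width: 22.1
```

Run:
```python
from h import *
avg(8);go(519.5,18.5,82)
im=env.grab_frame("scene")[:,:,::-1];cv2.imwrite("pics/s13.png",cv2.resize(im[120:230,180:300],None,fx=5,fy=5))
```

```text
t 31.5333 F [-0.1  -0.13 -1.81] sd [0.31 0.25 0.63] P [519.62  19.07  85.68] sd [0.12 0.01 0.12] rot [-179.9    -0.43   91.52]
shift [-0.0012, 0.0002, 0.0071] turn 0.0 mm [-0.6  0.1  3.6] dist 3.6 rows 0.1
```

View pics/s13.png

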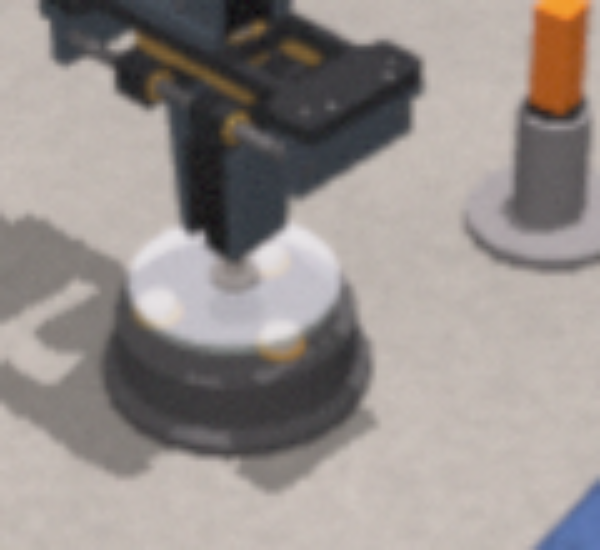

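Call:
arm_command(
  targets=[
    [1,-0.001,0,0.002,0],
    [1,-0.001,0,0.004,0],
    [1,-0.001,0,0.006,0],
    [1,-0.001,0,0.006,0],
    [1,-0.001,0,0.006,0],
  ],
)

```text
time_s: 32.0
ee_pos: [519.4, 18.6, 82.5]
ee_rot: [-179.9, -0.4, 91.5]
force: [-0.2, -0.3, -1.2]
gripper_width: 21.9
```

Run:
```python
from h import *
avg(8)
```

```text
t 32.4 F [-0.07  0.06 -1.37] sd [0.55 0.2  0.71] P [519.37  18.57  82.46] sd [0.01 0.01 0.01] rot [-179.89   -0.43   91.52]
```

Call:
arm_command(
  targets=[
    [1,0,0,0.001,0],
    [1,0,0,0.002,0],
    [1,0,0,0.002,0],
    [1,0,0,0.002,0],
  ],
)

```text
time_s: 32.73
ee_pos: [519.4, 18.6, 81.7]
ee_rot: [-179.9, -0.4, 91.5]
force: [-1.3, 0.6, 2.1]
gripper_width: 22.1
```

Run:
```python
from h import *
avg(14)
```

```text
t 33.4333 F [-0.92  0.03  1.65] sd [0.55 0.4  0.58] P [519.39  18.59  81.53] sd [0.01 0.01 0.06] rot [-179.89   -0.43   91.52]
```

Call:
arm_command(
  targets=[
    [1,0,0,-0.001,0],
    [1,0,0,-0.001,0],
    [1,0,0,-0.001,0],
  ],
)

```text
time_s: 33.68
ee_pos: [519.4, 18.6, 82.0]
ee_rot: [-179.9, -0.4, 91.5]
force: [-0.7, 0.0, 2.2]
gripper_width: 21.9
```

Run:
```python
from h import *
avg(10)
```

```text
t 34.1833 F [-0.79 -0.39  1.71] sd [0.41 0.51 0.48] P [519.39  18.59  81.96] sd [0.01 0.01 0.01] rot [-179.89   -0.43   91.52]
```

Call:
arm_command(
  targets=[
    [1,0,0,-0.001,0],
    [1,0,0,-0.001,0],
    [1,0,0,-0.001,0],
  ],
)

```text
time_s: 34.43
ee_pos: [519.4, 18.6, 82.4]
ee_rot: [-179.9, -0.4, 91.5]
force: [-1.1, -0.2, -0.4]
gripper_width: 21.9
```

Run:
```python
from h import *
avg(10)
```

```text
t 34.9333 F [-0.29 -0.1   0.17] sd [0.5  0.57 0.68] P [519.43  18.59  82.4 ] sd [0.01 0.01 0.01] rot [-179.89   -0.43   91.52]
```

Call:
arm_command(
  targets=[
    [0.74,0,0,0,0],
    [0.7,0,0,0,0],
    [0.6,0,0,0,0],
    [0.45,0,0,0,0],
    [0.45,0,0,0,0],
    [0.45,0,0,0,0],
  ],
)

```text
time_s: 35.43
ee_pos: [519.4, 18.6, 82.4]
ee_rot: [-179.9, -0.4, 91.5]
force: [-0.1, 0.6, 0.7]
gripper_width: 49.2
```

Run:
```python
from h import *
avg(4);print(env.state()["gripper_width"])
```

```text
t 35.6333 F [-0.23 -0.19 -0.  ] sd [0.33 0.51 0.84] P [519.43  18.59  82.43] sd [0.02 0.01 0.01] rot [-179.89   -0.43   91.53]
49.956186053655856
```

Released. I'll rise straight up, then back away.

Call:
arm_command(
  targets=[
    [0.45,0,0,-0.02,0],
    [0.45,0,0,-0.06,0],
    [0.45,0,0,-0.12,0],
    [0.45,0,0,-0.2,0],
    [0.45,0,0,-0.28,0],
    [0.45,0,0,-0.32,0],
    [0.45,0,0,-0.32,0],
    [0.45,0,0,-0.32,0],
  ],
)

```text
time_s: 36.3
ee_pos: [520.2, 17.4, 244.1]
ee_rot: [179.9, -0.4, 91.5]
force: [0.7, -0.5, -0.4]
gripper_width: 50.2
```

Call:
arm_command(
  targets=[
    [0.45,-0.08,0,0,0],
    [0.45,-0.16,0,0,0],
    [0.45,-0.24,0,0,0],
    [0.45,-0.32,0,0,0],
    [0.45,-0.4,0,0,0],
    [0.45,-0.4,0,0,0],
    [0.45,-0.4,0,0,0],
  ],
)

```text
time_s: 36.88
ee_pos: [524.3, -183.9, 240.4]
ee_rot: [-179.9, -0.5, 91.3]
force: [0.6, 0.6, -0.6]
gripper_width: 50.0
```

Run:
```python
from h import *
for i in range(4): env.grab_frame("top")
im=env.grab_frame("scene")[:,:,::-1];cv2.imwrite("pics/s14.png",cv2.resize(im[90:230,170:350],None,fx=4.2,fy=4.2))
t=env.grab_frame("top")[:,:,::-1];cv2.imwrite("pics/t14raw.png",t);cv2.imwrite("pics/t14.png",cv2.resize(t[150:300,90:300],None,fx=3.8,fy=3.8))
st=env.state();w=env.grab_frame("wrist")[:,:,::-1];cv2.imwrite("pics/w14.png",w);np.save("st14.npy",st,allow_pickle=True);print(st["ee_pos"],st["time_s"])
```

```text
[ 525.44874786 -181.13460596  242.47219894] 37.1833
```

View pics/s14.png

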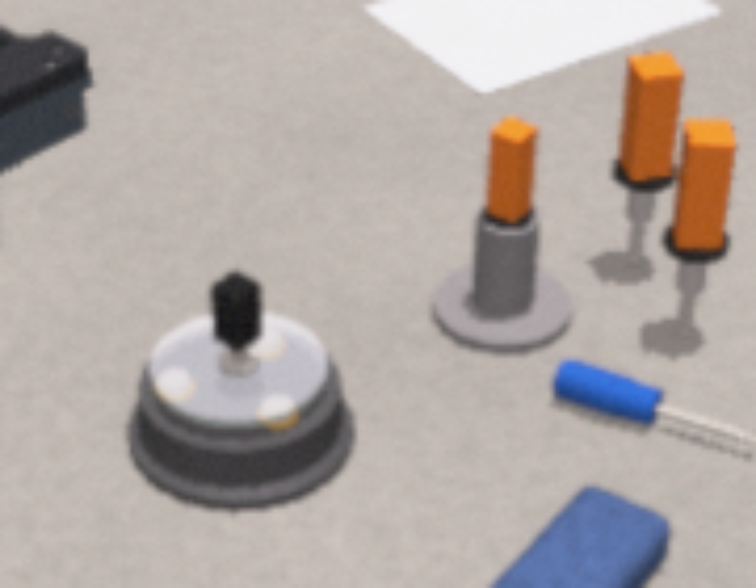

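View pics/t14.png

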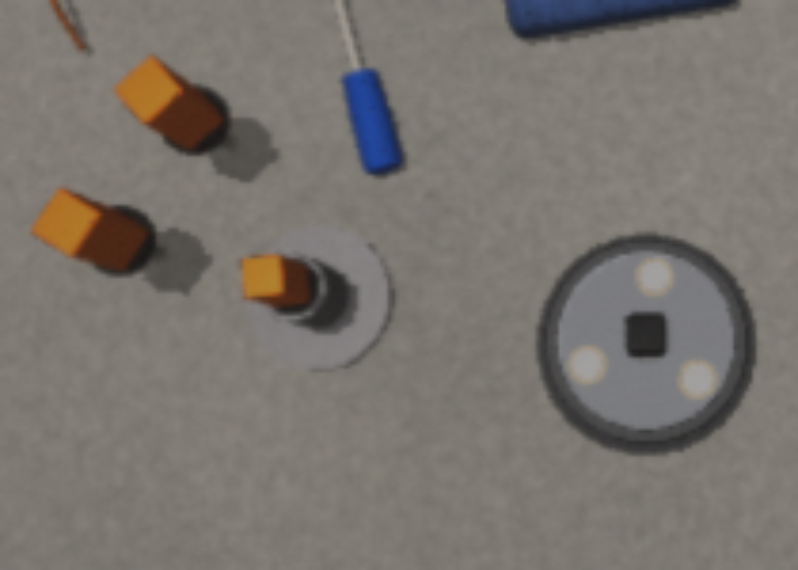

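View pics/w14.png

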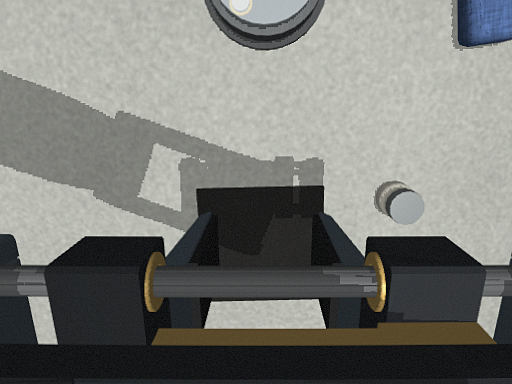

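Visually it lies flat and centred. I'll measure the centring, then hand in.

Run:
```python
from h import *
T=cam("top");t=cv2.imread("pics/t14raw.png");g=t.max(2)
m=np.zeros(g.shape,np.uint8);m[212:266,234:286]=(g[212:266,234:286]>92)
n,l,s,_=cv2.connectedComponentsWithStats(m);i=1+np.argmax(s[1:,4]);m=(l==i).astype(np.uint8);print(s[i])
cs,_=cv2.findContours(m,cv2.RETR_EXTERNAL,cv2.CHAIN_APPROX_NONE);q=cv2.convexHull(max(cs,key=cv2.contourArea))[:,0,:]
P=np.array([plane(T,u,54)[:2] for u in q]);x=np.linalg.lstsq(np.c_[2*P,np.ones(len(P))],(P**2).sum(1),rcond=None)[0];print("glass",x[:2],"D",2*np.sqrt(x[2]+x[0]**2+x[1]**2))
print(env.state()["time_s"],env.state()["qvel"].round(2));print(env.job_done())
```

```text
[ 236  216   47   47 1601]
glass [519.09130738  19.12229454] D 103.85533972883277
37.2333 [-0.31  0.04 -0.25  0.01 -0.02  0.01]
the job is handed in; nothing more can be done
None
```

I found the high pad, pressed it level, put the probe back in its stand and laid the glass disc on the three pads. The job was handed in at 37.2 s of the 72 s allowed.

- **Finding the high pad:** gentle touches (up to about 2.5 N) put the pad near world (497, -11) about 3.6 mm above the other two.
- **Levelling:** I pressed that pad down with about 9 N. On re-touching, its contact height read 116.8 to 117.1 mm. One of the other pads read 117.05 mm after the press, unchanged. The second read 116.8 mm before the press and was not touched again. All three therefore agree to about 0.3 mm, which is the noise of the force readings.
- **Probe:** the scene and top pictures show it upright and home in the stand.
- **Glass:** the top picture puts its centre at (519.1, 19.1) against the plate centre at about (519.4, 18.7), so it is centred to about 0.5 mm. The measured diameter of 103.9 mm fits the 104 mm disc. It looks flat in the pictures; I did not measure its tilt.
- **Load on the glass:** the most it carried was about 3.4 N, including its own weight. I backed off to roughly its own weight before letting go.
- **Small disagreements:** single force readings scattered by about 0.5 N. The wrist and top cameras differed by 0.7 to 0.9 mm on the plate centre. An early wrist picture was about 2 to 3 mm off, probably because the arm was still moving, and I did not use it.
- **Other things:** I touched nothing else on the bench, and the bystanders visible in the last pictures stand where they were.

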